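Unload, reload and start the tray steriliser

TASK

Pull the steriliser's tray out and first move every finished oblong cassette from it to the white clean tray. Then take every square block and every round, square-footed sleeve out of the divided bin and put the blocks on the floor of the tray lane nearer the robot and the sleeves on the floor of the farther lane, side by side, none on top of another or on a wall (standing or lying), leaving the dropper bottles where they stand. When all are in, slide the tray in until it clicks fully home, then press the start button on the roof down and let go.

Things in the scene. Friction and masses are not known exactly. Their poses are not given: they have to be found in the camera images.
- tray (a joint): position of the steriliser's tray, m: 0 = drawn fully out, grows as it slides in, 0.190 = fully home on its stop. It slides stiffly (2 N) and stays where it is left; over the last 15 mm a spring detent resists (about 9 N in all), and past 0.186 it snaps and holds the tray home (about 9 N frees it). Starts between 0.168 and 0.190. Pull it out to 0.01 or less for full access.
- tray_floor (a point): centre of the upper face of the tray's level floor, 18 mm above the table. Axes: -y = the way it slides in, z up, x across (roughly world x). Steel tray, 150 mm (x) by 170 mm (y), open on top; walls and a divider along x = 0, 4 mm thick, 20 mm high, make two lanes. At +y an upright front panel, 172 mm wide, from y = 85 to 93 mm, rises 60 mm above the floor.
- tray_near (a point): centre of the floor of the tray lane nearer the robot (tray_floor x = -36.5 mm); axes as tray_floor. The lane is 69 mm wide (x) and clear from y = -81 to +85 mm.
- tray_far (a point): the same for the farther lane (tray_floor x = +36.5 mm).
- tray_fin (a point): grip point of the black pull fin in the middle of the tray's front panel: an upright bar 12 mm thick (x), 30 mm deep (y 93 to 123 mm from tray_floor), underside 30 mm and top 90 mm above the table. The point is on its top edge, 17 mm out from the panel; axes as tray_floor. Can be pinched from above, fingers closing along x, and pushed or pulled.
- steriliser: white bench steriliser, fixed, 240 mm wide (x), 240 mm deep, 112 mm high. Origin: at table height, middle of its front face, which looks along its +y; the body reaches to y = -240 mm, and a 6 mm base plate carries the tray in front. The tray's centre is at y = 105 mm minus the joint value. The opening is 176 mm wide and reaches to 85 mm above the table.
- start (a joint): travel of the steriliser's round green push button, m: 0 = up, 0.006 = fully pressed (5 N); it springs back.
- start_top (a point): centre of the upper face of the start button (28 mm across), which stands on the roof of the steriliser near its front edge, on the side away from the robot; it is pressed straight down.
- bin: flat grey divided bin, fixed, 182 mm (x) by 362 mm (y), walls 4 mm thick and 24 mm high, floor 4 mm thick, with 2 (along x) by 4 (along y) compartments, each about 85 mm square, centres at x = -44.5 or 44.5 mm and y = -134, -44.7, 44.7 or 134 mm in the bin's frame. Origin: centre of its underside.
- block1: square aluminium block, 24 x 24 mm and 40 mm tall, about 60 g, with a small dark square recess drawn on its top. Starts upright in a bin compartment of its own, or is absent. Origin: centre of its underside; z is its long axis, x and y its face normals.
- block2: square aluminium block, 24 x 24 mm and 40 mm tall, about 60 g, with a small dark square recess drawn on its top. Starts upright in a bin compartment of its own, or is absent. Origin: centre of its underside; z is its long axis, x and y its face normals.
- block3: square aluminium block, 24 x 24 mm and 40 mm tall, about 60 g, with a small dark square recess drawn on its top. Starts upright in a bin compartment of its own, or is absent. Origin: centre of its underside; z is its long axis, x and y its face normals.
- cassette1: finished oblong steel cassette, a closed box 26 mm (x) by 46 mm (y) and 36 mm tall, about 80 g, with a seam around it. Starts upright in the near lane of the steriliser's tray, inside the machine, long side roughly along the lane, or is absent. Origin: centre of its underside; z up.
- cassette2: finished oblong steel cassette, a closed box 26 mm (x) by 46 mm (y) and 36 mm tall, about 80 g, with a seam around it. Starts upright in the far lane of the steriliser's tray, inside the machine, long side roughly along the lane, or is absent. Origin: centre of its underside; z up.
- clean_tray: low white tray, fixed, 100 mm (x) by 160 mm (y), 15 mm high, walls and floor 4 mm thick, beyond the bin as seen from the robot. Origin: centre of its underside.
- sleeve1: round aluminium sleeve with a square foot: foot 30 x 30 mm and 6 mm thick, above it a cylinder 24 mm in diameter, 40 mm tall in all, about 50 g. Starts upright in a bin compartment of its own, or is absent. Origin: centre of the foot's underside; z is its long axis.
- sleeve2: round aluminium sleeve with a square foot: foot 30 x 30 mm and 6 mm thick, above it a cylinder 24 mm in diameter, 40 mm tall in all, about 50 g. Starts upright in a bin compartment of its own, or is absent. Origin: centre of the foot's underside; z is its long axis.
- sleeve3: round aluminium sleeve with a square foot: foot 30 x 30 mm and 6 mm thick, above it a cylinder 24 mm in diameter, 40 mm tall in all, about 50 g. Starts upright in a bin compartment of its own, or is absent. Origin: centre of the foot's underside; z is its long axis.
- dropper1: white plastic dropper bottle, 24 mm in diameter, 56 mm tall with its narrow cap, standing in a bin compartment of its own; to be left alone. Origin: centre of its underside.
- dropper2: white plastic dropper bottle, 24 mm in diameter, 56 mm tall with its narrow cap, standing in a bin compartment of its own; to be left alone. Origin: centre of its underside.
Things that resemble listed ones, but are neither listed nor needed, are in the scene too. Leave any turquoise look-alike of the sleeve1 alone.

How it is judged (in metres and radians):
On the way, in this order (a step that is already met when the one before it is completed fails the run):
1. every cassette is in the clean tray (x of cassette1 in the frame of clean_tray between -0.047 and 0.047 m and y of cassette1 in the frame of clean_tray between -0.077 and 0.077 m and z of cassette1 in the frame of clean_tray between -0.005 and 0.03 m and x of cassette2 in the frame of clean_tray between -0.047 and 0.047 m and y of cassette2 in the frame of clean_tray between -0.077 and 0.077 m and z of cassette2 in the frame of clean_tray between -0.005 and 0.03 m), for 0.3 s.
2. every block lies in the near lane of the tray and every sleeve in the far lane (x of block1 in the frame of tray_floor between -0.072 and -0.002 m and y of block1 in the frame of tray_floor between -0.084 and 0.086 m and z of block1 in the frame of tray_floor between -0.006 and 0.021 m and x of block2 in the frame of tray_floor between -0.072 and -0.002 m and y of block2 in the frame of tray_floor between -0.084 and 0.086 m and z of block2 in the frame of tray_floor between -0.006 and 0.021 m and x of block3 in the frame of tray_floor between -0.072 and -0.002 m and y of block3 in the frame of tray_floor between -0.084 and 0.086 m and z of block3 in the frame of tray_floor between -0.006 and 0.021 m and x of sleeve1 in the frame of tray_floor between 0.002 and 0.072 m and y of sleeve1 in the frame of tray_floor between -0.084 and 0.086 m and z of sleeve1 in the frame of tray_floor between -0.006 and 0.021 m and x of sleeve2 in the frame of tray_floor between 0.002 and 0.072 m and y of sleeve2 in the frame of tray_floor between -0.084 and 0.086 m and z of sleeve2 in the frame of tray_floor between -0.006 and 0.021 m and x of sleeve3 in the frame of tray_floor between 0.002 and 0.072 m and y of sleeve3 in the frame of tray_floor between -0.084 and 0.086 m and z of sleeve3 in the frame of tray_floor between -0.006 and 0.021 m), for 0.3 s.
3. the tray is pushed home past its detent (value of joint tray above 0.1865 m), for 0.3 s.
4. the start button is pressed with the tray home (value of joint tray above 0.1865 m and value of joint start above 0.004 m), for 0.05 s.
At the end, for the whole second after the job is handed in: cassettes on the floor of the clean tray, blocks on the floor of the near lane, sleeves on that of the far lane (origins inside; under 21 mm above the lane floor, 30 mm above the clean tray's underside), at rest; the tray home (over 0.1865 m); the button pressed (over 4 mm) after that and let go (all of step 1 and all of step 2 and linear speed of each of block1, block2, block3, sleeve1, sleeve2, sleeve3, cassette1, cassette2 below 0.03 m/s and value of joint tray above 0.1865 m and value of joint start below 0.002 m); the robot touches nothing.
It fails at once if a dropper bottle is moved more than 30 mm or tipped over (distance of any of dropper1, dropper2 from where it was at the start of the episode above 0.03 m or angle between any of dropper1, dropper2's own z axis and vertical above 0.6 rad).
Of block1, block2, block3, sleeve1, sleeve2, sleeve3 only 4 to 6 are there at a start; the rules pass over those that are not, and their reading is None.
Of cassette1, cassette2 only 1 to 2 are there at a start; the rules pass over those that are not, and their reading is None.
At some moment in a run one of block1, block2, block3, sleeve1, sleeve2, sleeve3 may be knocked a few centimetres aside while the robot is not near it.
Once in a run the grip may slacken for a moment while it holds something.
It also fails if it takes over 210 s, if anything falls off the work surface, if the arm or the gripper's body presses on something with over 40 N, if the wrist force passes 120 N, or if a joint passes its speed limit or range.

ROBOT

A 6-joint arm with a two-finger parallel gripper is mounted at the origin on the work surface. World frame = base frame: x ahead of the robot, y to its left, z up, the work surface at z = 0. Lengths are in mm, angles in rad, forces in N, time in s.
With the tool pointing down it reaches from about 350 to 975 mm from the base axis. Payload 4.9 kg.
Tool frame: the origin (TCP) lies at the very end of the fingers, on their centre line; the grasp point (between the pads) lies 19 mm behind it; z points along the fingers, y is the line along which they close (so a half turn about z gives the same grasp; the last joint's range is limited). The gripper opens to 85 mm and grips with 20 to 120 N. Pads are 22 mm wide; open, the fingers measure 114 mm over their backs; the gripper's body (76 mm by 85 mm) begins 54 mm behind the grasp point. The pads swing forward as they close: fully open they stand 13 mm farther back than shut.
Start: joints at [-1.233, 0.053, 1.613, -0, 1.476, -0.119], TCP at [275.666, -560.901, 210.804] pointing down, gripper open.
Joint ranges: [-3.01, 3.01], [-1.01, 2.22], [0.06, 2.58], [-1.02, 4.17], [0.09, 2.62], [-3.14, 3.14]. Speed limits (rad/s): [2.57, 2.57, 3.14, 3.14, 3.14, 3.14].

INTERFACE

Orientations are given as [roll, pitch, yaw] about the fixed x, y, z axes, in that order (R = Rz(yaw) Ry(pitch) Rx(roll)).
In Python, from bench import arm, grab_frame, ticket gives the robot as it stands. The module is installed in compiled form; this text tells all that it offers.
- The arm moves only by the tool move_arm, never from a script. Its argument "plan" is a list that holds one entry, the list of rows, each a list of 5 numbers: the shift along the tool's x, y, z in m, then the turn about the tool's z in degrees, then the closure, from 0 (fully open) to 1 (shut). In form: [[[tx, ty, tz, roll, grip], ...]]. A call has 1 to 10 rows; each row is the pose to reach, as a shift and turn from the pose commanded when the call began, along the tool's axes at that moment; what a row does not reach only later rows make up. A row lasts 1/12 s, in which the tool goes at most 41.7 mm and 7.16 degrees, less where a joint would pass 70% of its speed; a pose out of reach is approached as far as the arm can. A call with a gripper value outside its range is refused whole. The fingers move at their own pace and stop on an object; the grip force is fixed at half the most. Time passes only in rows, so rows that repeat a pose let the fingers close. It gives the time, the measured TCP pose, the force, the opening and the grip force at its end, in the units of the state.
- arm.get_obs(): the state, without advancing time (a new reading comes with each control period).
- grab_frame(name): name is "side" or "top"; returns a dict with "pixels" (400x640x3 uint8, red, green, blue), "camera_matrix" (3x3 intrinsics, pixels), "dist_coeffs" ([k1, k2, p1, p2, k3] as OpenCV has them; the pictures are not rectified), "R" (3x3) and "t" (3): a world point X has camera coordinates R X + t. Camera axes: x right, y down, z forward; pixel columns grow to the right and rows downward; lengths in mm; the calibration is good to about 2 mm. A picture is of the moment at which its call begins. There is no depth.
- ticket.finish_job(): hands the job in; it is judged then, once.
The state is a dict: "clock": time; "q": joint angles; "joint_vel": joint speeds; "effort": joint torques, N m; "position": TCP position; "eef_rot": TCP orientation; "wrist_force": force on the tool from outside, world axes, zero at the start; "wrist_torque": the same for the moment, N m; "width": finger opening in mm; "gripper_force": force on a finger pad.
Only numpy, scipy, OpenCV 4.12 (cv2) and the standard library are available. Lean on these libraries where they do the work, as an engineer would, in place of code of your own. Each camera call takes 0.05 s, during which the arm holds its last target. There are 200 camera calls.

## Working session

There is one attempt and no reset: what is moved stays moved. The work goes in short steps, Python scripts to look and compute and a tool call to move; the robot and the scene stay as the last step left them, time stands still between calls to the robot, and variables do not carry over. Pictures are saved under pics/ and viewed, at most 14 in all, crops included, and the job is handed in when it is done.

Besides the shell and the picture viewer there is one more tool, called after "Call:" as a command line: name --argument value ..., lists and objects as JSON in quotes. move_arm: Moves the arm, as the interface text tells. Its arguments: {"type":"object","properties":{"plan":{"type":"array","items":{"type":"array","items":{"type":"array","items":{"type":"number"}}}}},"required":["plan"]}

```bash
mkdir -p pics
cat > h.py <<'E'
import numpy as np, cv2
from bench import arm, grab_frame
def snap(n,f=None):
    d=grab_frame(n)
    if f: cv2.imwrite('pics/'+f,d['pixels'][:,:,::-1])
    return d
def K(d): return np.array(d['camera_matrix'],float),np.array(d['dist_coeffs'],float),np.array(d['R'],float),np.array(d['t'],float).reshape(3)
def ray(d,uv):
    k,c,R,t=K(d); p=cv2.undistortPoints(np.array(uv,float).reshape(-1,1,2),k,c).reshape(-1,2)
    v=np.c_[p,np.ones(len(p))]@R; return -R.T@t,v
def plane(d,uv,z):
    o,v=ray(d,uv); s=(z-o[2])/v[:,2]; return o+s[:,None]*v
def proj(d,X):
    k,c,R,t=K(d); return cv2.projectPoints(np.array(X,float).reshape(-1,1,3),cv2.Rodrigues(R)[0],t,k,c)[0].reshape(-1,2)
def tri(d1,u1,d2,u2):
    o1,v1=ray(d1,u1);o2,v2=ray(d2,u2);out=[]
    for a,b in zip(v1,v2):
        s=np.linalg.lstsq(np.c_[a,-b],o2-o1,rcond=None)[0]; p,q=o1+s[0]*a,o2+s[1]*b; out.append(np.r_[(p+q)/2,np.linalg.norm(p-q)])
    return np.array(out)
E
python3 - <<'E'
from h import *
np.set_printoptions(precision=2,suppress=True)
for n in ('side','top'):
    d=snap(n,n+'0.png');k,c,R,t=K(d);print(n,k,c,'pos',-R.T@t,'\n',R)
print(arm.get_obs())
E
```

```text
side [[433.32   0.   326.9 ]
 [  0.   433.32 203.36]
 [  0.     0.     1.  ]] [-0.03  0.    0.    0.    0.  ] pos [  9.02 680.38 593.36] 
 [[-0.81 -0.58  0.  ]
 [-0.29  0.4  -0.87]
 [ 0.51 -0.71 -0.49]]
top [[488.3    0.   322.27]
 [  0.   488.3  189.83]
 [  0.     0.     1.  ]] [-0.14  0.    0.    0.    0.  ] pos [ 465.77  -20.83 1326.76] 
 [[ 0.02 -1.   -0.  ]
 [-1.   -0.02 -0.06]
 [ 0.06  0.   -1.  ]]
{'clock': 0.1, 'q': array([-1.23,  0.05,  1.61,  0.  ,  1.48, -0.12]), 'joint_vel': array([-0., -0., -0.,  0.,  0., -0.]), 'effort': array([ -0.  , -39.49, -37.14,  -0.  ,   0.  ,  -0.  ]), 'position': array([ 275.47, -560.34,  209.68]), 'eef_rot': array([-3.14, -0.  ,  0.46]), 'wrist_force': array([-0.11, -0.83, -0.82]), 'wrist_torque': array([-0.05, -0.01, -0.  ]), 'gripper_force': 0.0, 'width': 85.62002823475005}
```

View pics/top0.png

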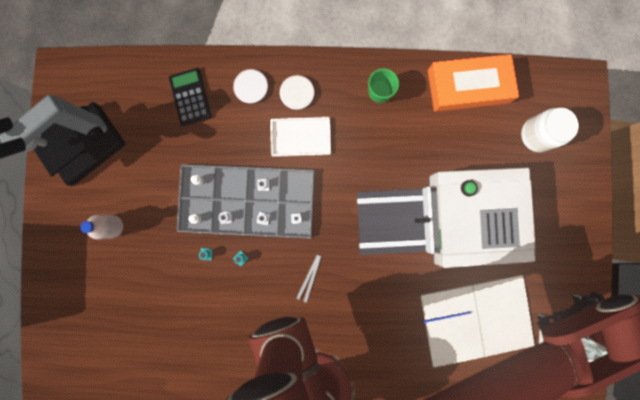

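View pics/side0.png

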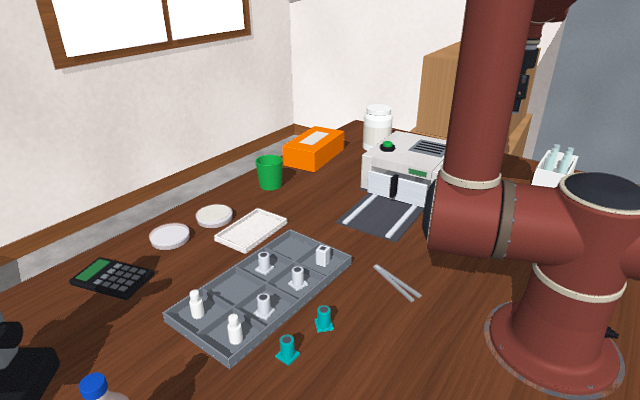

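The top view shows the bin at (178–314, 165–237), the clean tray at (300,136), the steriliser at (485,215) and its fin at (425,219). In the bin:
- Probable droppers at (196,179) and (195,217).
- Probable sleeves at (225,217), (263,218) and (263,184).
- A probable block at (297,218).
- Turquoise look-alikes outside at (205,254) and (240,258), which stay where they are.

I'll confirm this in an enlarged crop.

Run:
```python
import cv2,numpy as np
a=cv2.imread('pics/top0.png')[155:265,170:325];b=cv2.imread('pics/side0.png')[225:370,155:360]
a=cv2.resize(a,(400,284),interpolation=3);b=cv2.resize(b,(400,283),interpolation=3)
c=cv2.resize(cv2.imread('pics/top0.png')[165:270,350:540],(400,221),interpolation=3)
e=cv2.resize(cv2.imread('pics/side0.png')[130:240,330:470],(400,314),interpolation=3)
x=np.zeros((600,800,3),np.uint8);x[:284,:400]=a;x[:283,400:]=b;x[284:505,:400]=c;x[283:597,400:]=e
cv2.imwrite('pics/crop1.png',x)
```

```text
(no output)
```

View pics/crop1.png

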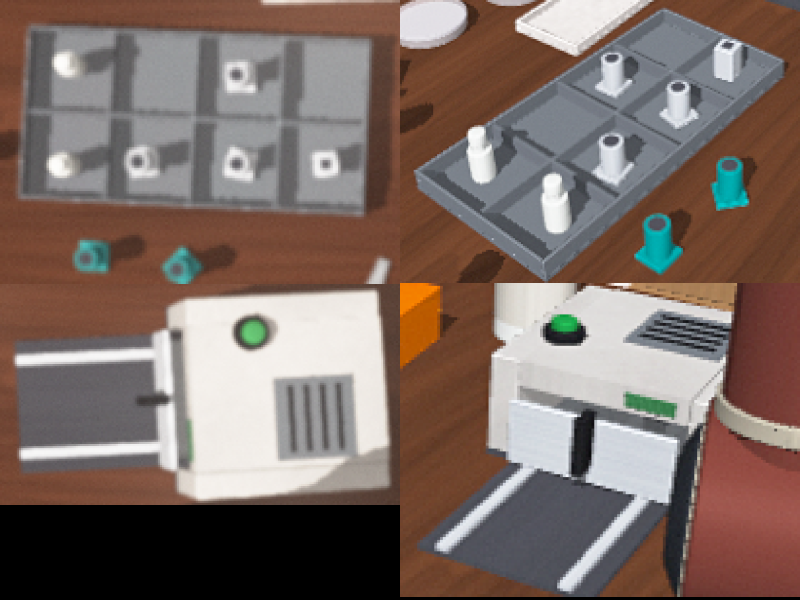

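The crop confirms three sleeves (round top, square foot), one block (square top with a recess), two white droppers and two turquoise look-alikes outside. Next I'll measure them.

```bash
cat > m.py <<'E'
from h import *
np.set_printoptions(precision=1,suppress=True)
def dark(d,uv,r=7,thr=None,area=None):
    g=cv2.cvtColor(d['pixels'],cv2.COLOR_RGB2GRAY).astype(float);u,v=map(int,uv)
    w=g[v-r:v+r+1,u-r:u+r+1]; m=(w<(thr or (w.max()+w.min())/2)).astype(np.uint8)
    n,l,s,c=cv2.connectedComponentsWithStats(m); 
    i=min(range(1,n),key=lambda i:np.hypot(*(c[i]-r)))
    return c[i]+[u-r,v-r],s[i,4]
def bright(d,lo,roi,close=0,rel='>'):
    g=cv2.cvtColor(d['pixels'],cv2.COLOR_RGB2GRAY);m=np.zeros_like(g);x0,y0,x1,y1=roi
    w=g[y0:y1,x0:x1];m[y0:y1,x0:x1]=(w>lo)*255 if rel=='>' else (w<lo)*255
    if close:m=cv2.morphologyEx(m,cv2.MORPH_CLOSE,np.ones((close,close)))
    c=max(cv2.findContours(m,0,1)[0],key=cv2.contourArea);return c
E
python3 - <<'E'
from m import *
t=snap('top');s=snap('side')
# bin items: coarse pixel -> recess
for n,a,b in (('sl_near2',(225,215),(264,298)),('sl_near3',(263,216),(297,268)),('sl_far3',(263,182),(264,254)),('blk',(297,218),(323,246))):
    A,na=dark(t,a,5);B,nb=dark(s,b,5);print(n,A,na,B,nb,'tri',tri(t,[A],s,[B])[0],'z44',plane(t,[A],44)[0],plane(s,[B],44)[0])
hs=cv2.cvtColor(t['pixels'],cv2.COLOR_RGB2HSV)
m=((hs[...,1]<60)&(hs[...,2]>60)).astype(np.uint8)*255
def quad(roi,z):
    mm=np.zeros_like(m);x0,y0,x1,y1=roi;mm[y0:y1,x0:x1]=m[y0:y1,x0:x1];mm=cv2.morphologyEx(mm,cv2.MORPH_CLOSE,np.ones((7,7)))
    c=max(cv2.findContours(mm,0,1)[0],key=cv2.contourArea);r=cv2.boxPoints(cv2.minAreaRect(c));P=plane(t,r,z)
    e=[np.linalg.norm(P[i]-P[i-1]) for i in range(4)];d=P[np.argsort(P[:,1])];y=d[2:].mean(0)-d[:2].mean(0)
    print(r.ravel(),'c',P.mean(0),'size',np.array(e),'yaw of +y dir minus 90deg',np.degrees(np.arctan2(-y[0],y[1])))
quad((170,155,325,245),24);quad((262,110,340,162),15);quad((440,160,545,275),112)
for d,roi in ((t,(455,175,485,203)),(s,(375,138,402,156))):
    h=cv2.cvtColor(d['pixels'],cv2.COLOR_RGB2HSV);mm=((h[...,0]>45)&(h[...,0]<80)&(h[...,1]>110)).astype(np.uint8);x0,y0,x1,y1=roi
    q=cv2.moments(mm[y0:y1,x0:x1],True);u=(q['m10']/q['m00']+x0,q['m01']/q['m00']+y0);print('btn',u,q['m00'])
    if d is t:ut=u
    else:print(tri(t,[ut],s,[u]),plane(t,[ut],120))
g=cv2.cvtColor(t['pixels'],cv2.COLOR_RGB2GRAY);print(g[213:226,412:440])
E
```

```text
sl_near2 [227.1 213.4] 41 [262.2 296.3] 41 tri [476.5 237.5  31.6   0.7] z44 [476.2 234.8  44. ] [466.5 247.4  44. ]
sl_near3 [261.4 218. ] 17 [296.9 266.4] 71 tri [466.8 143.3  48.7   1. ] z44 [466.4 143.6  44. ] [471.2 138.9  44. ]
sl_far3 [261.  183.5] 16 [263.  254.4] 24 tri [557.4 147.5  42.5   0. ] z44 [557.3 147.3  44. ] [555.9 149.   44. ]
blk [296. 218.] 9 [322.6 247.8] 16 tri [468.8  52.5  41.8   0.3] z44 [468.7  52.3  44. ] [467.1  55.1  44. ]
[176.1 232.1 179.2 163.  314.1 169.  311.1 238.1] c [512.2 193.3  24. ] size [364.9 187.6 367.6 184.9] yaw of +y dir minus 90deg -1.0833464473981418
[269.3 118.1 329.8 116.2 330.9 154.5 270.5 156.3] c [690.8  49.1  15. ] size [105.2 165.  105.1 163.8] yaw of +y dir minus 90deg 3.0383177635787426
[435.6 170.9 531.7 166.4 536.3 263.9 440.2 268.4] c [ 481.  -432.1  112. ] size [244.4 252.6 249.3 250.7] yaw of +y dir minus 90deg 3.6487829128591063
btn (469.8192771084337, 187.50602409638554) 83.0
btn (387.09090909090907, 143.9090909090909) 55.0
[[ 554.4 -383.4  124.6    0.3]] [[ 554.6 -384.8  120. ]]
[[105 104 100 101 105 103 104 101 104 
[... 783 characters left out ...]
106 100  86  70  56  56  60  58  65  63  65  61  66  61  68  62  67  90
  138 169 156 135 134 130 132 142 172 208]
 [ 99  99  88  69  61  61  60  62  63  67  63  65  75  80  86  92  94 128
  185 205 182 145 134 135 137 142 172 208]
 [103  99  95  83  74  73  71  74  75  75  75  85 103 132 145 152 154 186
  231 234 195 152 132 132 131 141 170 203]
 [103 101 102  92  93  93  91  92  95  95  93 107 147 187 202 202 204 224
  242 240 206 153 137 133 131 137 163 198]
 [105 106 102 102  99 102 101  99 100 103 103 122 171 207 217 220 220 233
  244 242 213 160 133 131 132 141 161 199]
 [101 101  98 102 102 102 101 102 101 104 101 118 166 207 220 222 222 234
  247 243 220 167 137 132 135 139 164 197]]
```

Run:
```python
from m import *
t=snap('top');s=snap('side')
g=cv2.cvtColor(t['pixels'],cv2.COLOR_RGB2GRAY).astype(float)
# rails: two bright strips on plate, cols 362-405
for r0,r1,z in ((183,201,6),(236,253,6)):
    P=[]
    for c in range(362,408):
        w=np.clip(g[r0:r1,c]-150,0,None); 
        if w.sum()>0:P.append((c,(w*np.arange(r0,r1)).sum()/w.sum()))
    Q=plane(t,P,z);k=np.polyfit(Q[:,1],Q[:,0],1);print('rail x(y)=',k,'deg',np.degrees(np.arctan(-k[0])),'x at mid',np.polyval(k,-220))
w=np.clip(100-g[213:227,414:424],0,None);rr=(w*np.arange(213,227)[:,None]).sum(0)/w.sum(0);print('fin rows',rr)
tip=(414.3,rr.mean());print('fin outer tip z90',plane(t,[tip],90),'fin pt on panel z90',plane(t,[(427.5,rr.mean()-.3)],90))
# sleeve tops: bright blobs & near2 dark, print windows
gs=cv2.cvtColor(s['pixels'],cv2.COLOR_RGB2GRAY)
print(g[208:226,216:236].astype(int));print(gs[288:306,254:276])
x=s['pixels'][150:215,350:440];cv2.imwrite('pics/fin.png',cv2.resize(x[:,:,::-1],None,fx=6,fy=6,interpolation=3))
```

```text
rail x(y)= [ -0.  517.7] deg 2.7481389674811805 x at mid 528.3086874240624
rail x(y)= [ -0.1 391. ] deg 4.063760873474779 x at mid 406.60816855320166
fin rows [219.9 220.  220.2 220.2 220.2 220.3 220.1 220.2 220.  219.7]
fin outer tip z90 [[ 470.3 -250.6   90. ]] fin pt on panel z90 [[ 471.8 -284.5   90. ]]
[[ 97  97  96  95 109 133 150 153 152 153 154 153 151 152 155 154 153 152
  155 153]
 [100  98  94  99 108 130 147 151 152 151 152 151 155 153 155 150 155 156
  153 146]
 [ 95  96  97  97 107 128 147 153 156 159 152 150 151 151 148 147 146 144
  142 131]
 [ 95  98  99 100 109 130 154 170 185 190 178 160 150 144 138 126 120 123
  117 112]
 [ 97  97 101 117 144 173 196 210 219 222 210 183 164 151 138 116 105 102
   98  99]
 [ 96  96 115 154 193 217 222 226 226 223 202 175 164 157 139 115 100  96
   99  98]
 [ 95  99 130 179 211 216 209 202 209 211 195 164 148 155 147 125 104 100
   97  98]
 [ 95 106 145 193 205 184 158 149 170 198 199 171 142 149 150 128 105  96
   98  99]
 [ 98 112 156 196 189 152 116 109 131 177 204 183 145 139 149 134 106 101
   98  98]
 [ 95 116 163 198 181 137 
[... 1714 characters left out ...]
5  93 153 221 222 152  82  80
   81  81  81  80]
 [127 130 137 198 234 210 150 123 112 109 132 171 219 233 198 131  89  78
   81  83  82  80]
 [130 129 126 178 228 232 228 206 196 197 223 235 230 213 171 140  94  78
   81  80  79  83]
 [131 133 125 162 211 228 231 235 234 236 236 230 220 193 178 142  94  79
   80  80  79  82]
 [131 131 124 161 207 217 219 222 226 229 222 219 213 197 179 143  92  79
   80  82  81  80]
 [129 128 125 167 209 217 220 223 228 229 222 220 212 194 178 146  99  76
   81  81  78  82]
 [128 127 126 167 209 218 222 222 226 228 224 218 214 198 179 150 105  78
   84  81  79  78]
 [131 130 125 165 207 218 221 222 227 230 225 217 211 200 179 150 107  78
   81  82  81  91]]
```

View pics/fin.png

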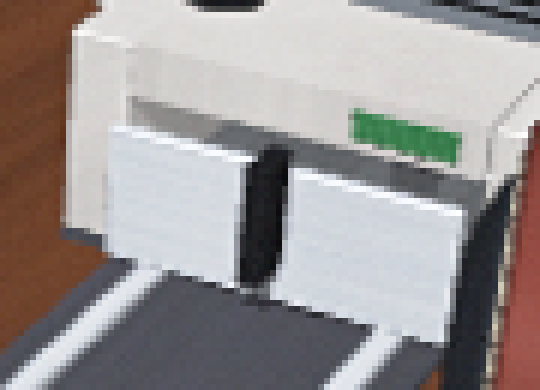

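```bash
cat > to.py <<'E'
import sys
from h import *
def to(x,y,z,yaw=None):
    o=arm.get_obs();p=np.array(o['position']);w=o['eef_rot'][2];dx=np.array([x,y,z])-p
    c,s=np.cos(w),np.sin(w);tx=c*dx[0]+s*dx[1];ty=s*dx[0]-c*dx[1]
    dy=0 if yaw is None else (np.degrees(w)-yaw+180)%360-180
    print('shift %.4f %.4f %.4f roll %.1f'%(tx/1e3,ty/1e3,-dx[2]/1e3,dy),'| at',np.round(p,1),round(np.degrees(w),1),'w',round(o['width'],1),'t',round(o['clock'],1))
if __name__=='__main__':
    a=list(map(float,sys.argv[1:]))
    for i in range(0,len(a),4):to(*a[i:i+4])
E
python3 to.py 471 -263.6 140 93.4
python3 - <<'E'
from m import *
t=snap('top');s=snap('side')
print(tri(t,[(414.6,220.1),(222.9,217.2)],s,[(394.3,175.8),(263.1,296.6)]),plane(t,[(222.9,217.2)],44))
E
```

```text
shift 0.3064 -0.1804 0.0704 roll -67.2 | at [ 275.6 -560.7  210.4] 26.2 w 85.2 t 0.3
[[ 465.5 -252.5   98.    10.8]
 [ 465.7  246.    42.8    0. ]] [[465.7 245.8  44. ]]
```

Call:
move_arm --plan '[[[0.306,-0.18,0.07,-67,0.3],[0.306,-0.18,0.07,-67,0.3],[0.306,-0.18,0.07,-67,0.3],[0.306,-0.18,0.07,-67,0.3],[0.306,-0.18,0.07,-67,0.3],[0.306,-0.18,0.07,-67,0.3],[0.306,-0.18,0.07,-67,0.3],[0.306,-0.18,0.07,-67,0.3],[0.306,-0.18,0.07,-67,0.3],[0.306,-0.18,0.07,-67,0.3]]]'

```text
clock: 1.23
position: [472.3, -259.6, 139.2]
eef_rot: [-3.141, -0.003, 1.637]
wrist_force: [-0.3, -0.6, 0.2]
width: 59.8
gripper_force: 0.0
```

```bash
python3 to.py 471 -263.6 64 93.4
python3 - <<'E'
from m import *
s=snap('side')
print(proj(s,[(470.3,-250.6,90),(471.1,-263.6,90),(471.8,-280.6,90),(470.3,-250.6,30)]))
x=s['pixels'][110:230,330:490];cv2.imwrite('pics/fin2.png',cv2.resize(x[:,:,::-1],None,fx=5,fy=5,interpolation=3)[:600])
E
```

```text
shift -0.0039 -0.0016 0.0752 roll 0.4 | at [ 472.3 -259.6  139.2] 93.8 w 59.8 t 1.2
[[390.  178.4]
 [392.1 176.5]
 [394.9 174.2]
 [388.4 198.3]]
```

View pics/fin2.png

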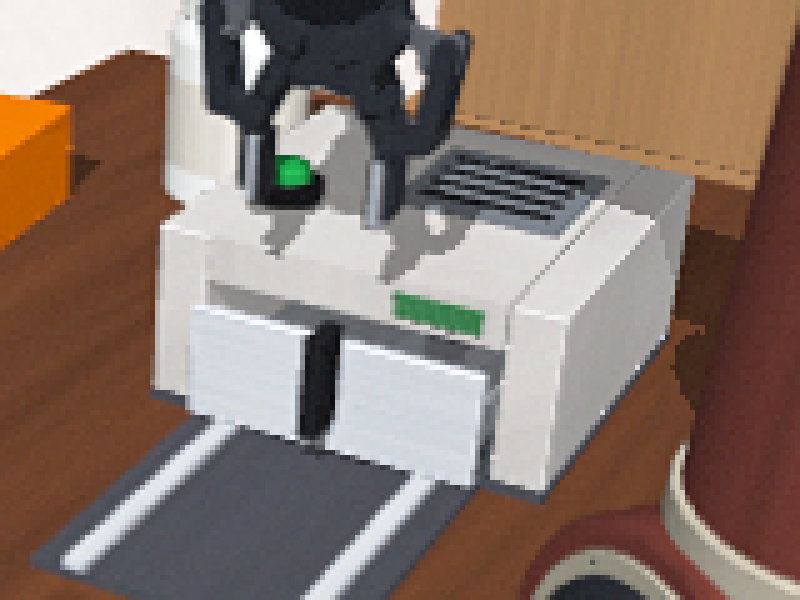

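The crop shows the fin's top edge at about side pixel (394,175), with the open fingers above it. I'll descend and pinch.

Call:
move_arm --plan '[[[-0.005,-0.003,0.037,0.4,0.3],[-0.005,-0.003,0.075,0.4,0.3],[-0.005,-0.003,0.075,0.4,0.3],[-0.005,-0.003,0.075,0.4,0.9],[-0.005,-0.003,0.075,0.4,0.9],[-0.005,-0.003,0.075,0.4,0.9],[-0.005,-0.003,0.075,0.4,0.9],[-0.005,-0.003,0.075,0.4,0.9],[-0.005,-0.003,0.075,0.4,0.9]]]'

```text
clock: 2.03
position: [471.5, -271.0, 69.1]
eef_rot: [3.134, 0.004, 1.619]
wrist_force: [5.9, -0.0, -0.5]
width: 9.3
gripper_force: 26.0
```

Call:
move_arm --plan '[[[0.0,0.0,0.0,0,0.9],[0.02,0,0,0,0.9],[0.045,0,0,0,0.9],[0.07,0,0,0,0.9],[0.095,0,0,0,0.9],[0.12,0,0,0,0.9],[0.14,0,0,0,0.9],[0.155,0,0,0,0.9],[0.165,0,0,0,0.9],[0.165,0,0,0,0.9]]]'

```text
clock: 2.87
position: [460.9, -103.7, 67.1]
eef_rot: [3.14, 0.001, 1.621]
wrist_force: [0.4, 0.4, 0.1]
width: 8.2
gripper_force: 0.0
```

```bash
python3 to.py 471 -263.6 64 93.4
python3 - <<'E'
from m import *
s=snap('side','side2.png');t=snap('top','top2.png')
x=np.zeros((600,800,3),np.uint8);a=cv2.resize(t['pixels'][150:280,330:550,::-1],(507,300),interpolation=3);b=cv2.resize(s['pixels'][130:260,290:480,::-1],(438,300),interpolation=3)
x[:300,:507]=a;x[300:,:438]=b;cv2.imwrite('pics/p2.png',x)
E
```

```text
shift -0.1602 0.0020 0.0031 roll -0.5 | at [ 460.9 -103.7   67.1] 92.9 w 8.2 t 2.9
```

View pics/p2.png

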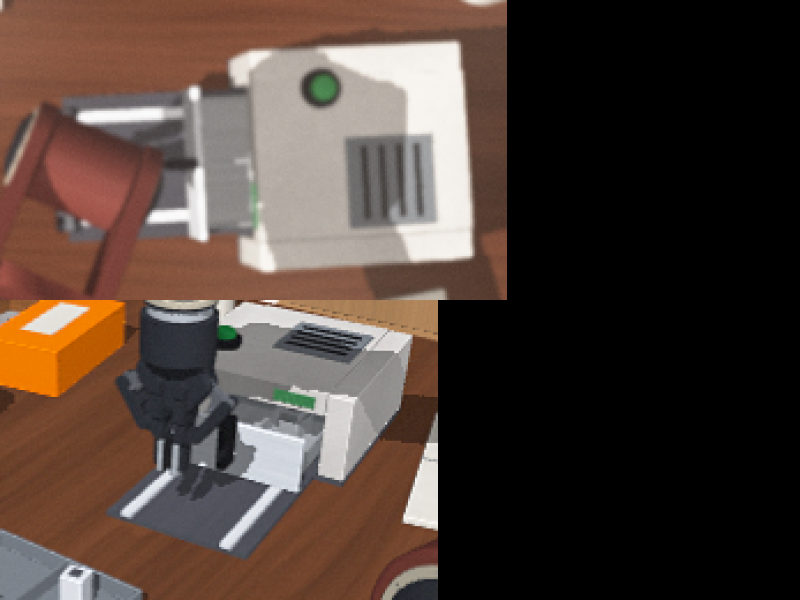

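The fingers slipped off the fin partway, leaving it at about top pixels (402–415, 221). I'll remeasure and grip it deeper.

```bash
python3 - <<'E'
from m import *
t=snap('top')
g=cv2.cvtColor(t['pixels'],cv2.COLOR_RGB2GRAY);print(g[214:228,396:424])
print(plane(t,[(401.6,220.8),(414,220.8)],90))
E
python3 to.py 461 -103.7 140 93.4
```

```text
[[ 67  68  68  64  71  73  75  72  73  74  71  71  72  86 105 121 127 128
  143 170 179 164 149 139 138 139 138 139]
 [ 58  61  60  64  65  69  73  75  77  73  76  73  77  85 105 120 125 127
  142 167 179 168 151 141 139 138 137 138]
 [ 60  59  59  61  65  69  75  77  75  75  74  76  74  85 100 117 120 129
  136 167 179 168 151 137 138 138 135 139]
 [ 59  60  60  59  64  70  77  77  72  76  72  74  75  81  96 111 117 117
  132 162 179 175 155 143 138 138 140 139]
 [ 66  62  59  60  65  73  72  72  66  69  70  63  66  66  79  85  93  94
  108 143 171 173 158 143 138 137 137 137]
 [ 64  67  64  61  62  64  62  59  55  56  56  57  57  57  58  63  67  65
   79 119 161 173 157 142 134 137 136 136]
 [ 65  65  69  64  60  58  52  48  48  50  52  48  51  48  53  53  54  53
   64 104 154 168 154 139 138 138 138 134]
 [ 69  68  68  67  63  57  50  47  47  50  52  49  54  53  50  50  54  54
   64 108 158 170 154 137 138 140 138 137]
 [ 74  72  69  67  67  63  58  54  56  57  57  54  55  57  55  62  64  64
  105 159 199 195 165 140 138 140 141 138]
 [ 72  74  72  74  73  75  74  71  76  72  75  74  70  68  72  87  91  99
  155 226 240 234 189 149 134 136 138 137]
 [ 77  76  79  79  81  89  95  96  95  95  92  92  93  89  91 103 114 131
  186 241 250 243 203 151 134 136 135 132]
 [ 81  80  80  75  83  90 103 106 105 105 105 105 103 103 107 115 125 149
  209 244 250 244 204 150 140 133 140 138]
 [ 82  79  79  74  78  93 101 104 106 105 107 106 105 111 119 123 127 159
  216 245 249 244 208 154 140 138 139 141]
 [ 84  85  82  73  72  90 103 107 109 107 105 106 108 110 122 123 130 161
  218 243 249 244 208 152 144 140 142 140]]
[[ 467.8 -218.2   90. ]
 [ 468.5 -249.9   90. ]]
shift 0.0018 0.0003 -0.0734 roll -0.6 | at [ 460.8 -105.5   66.6] 92.8 w 8.2 t 3.0
```

Call:
move_arm --plan '[[[0,0,-0.037,0,0.3],[0,0,-0.073,0,0.3],[0,0,-0.073,0,0.3],[0,0,-0.073,0,0.3]]]'

```text
clock: 3.35
position: [462.4, -106.6, 142.3]
eef_rot: [3.136, 0.003, 1.618]
wrist_force: [0.2, -0.2, -0.5]
width: 56.9
gripper_force: 0.0
```

Run:
```python
from m import *
t=snap('top');s=snap('side')
g=cv2.cvtColor(t['pixels'],cv2.COLOR_RGB2GRAY);print(g[216:226,396:424])
x=s['pixels'][140:220,320:450];cv2.imwrite('pics/p3.png',cv2.resize(x[:,:,::-1],None,fx=6,fy=6,interpolation=3))
```

```text
[[ 68  69  68  75  78  73  69  65  61  65  69  75  90 130 177 214 219 208
  206 215 204 180 161 148 146 148 147 146]
 [ 68  68  70  74  77  75  69  68  67  69  65  70  79 102 139 167 173 162
  159 178 190 184 164 150 143 146 143 147]
 [ 68  66  71  74  77  74  70  69  68  69  70  72  73  81  95 110 113 112
  120 151 178 186 165 148 149 143 146 145]
 [ 71  70  72  77  80  74  70  71  69  71  72  67  67  67  69  72  73  73
   85 124 170 180 164 147 146 146 146 143]
 [ 76  73  74  81  81  76  75  73  77  72  76  72  63  59  60  56  57  59
   70 114 163 177 161 149 148 146 146 142]
 [ 76  71  78  83  81  80  79  75  75  76  73  71  63  65  59  61  60  63
   70 107 160 176 160 145 148 150 147 147]
 [ 77  75  82  85  85  81  80  80  77  75  74  80  71  70  77  98 103  90
   90 121 165 179 158 148 147 147 147 151]
 [ 76  75  81  87  83  82  83  84  81  81  82  85  87  91 122 158 169 156
  144 155 177 180 156 147 143 146 144 146]
 [ 74  78  87  86  85  88  85  82  85  82  80  87  95 114 154 199 216 210
  194 179 181 179 160 146 141 147 148 142]
 [ 75  83  88  88  87  85  88  84  86  82  84  88  98 118 162 211 232 232
  219 197 186 184 162 144 146 145 146 145]]
```

View pics/p3.png

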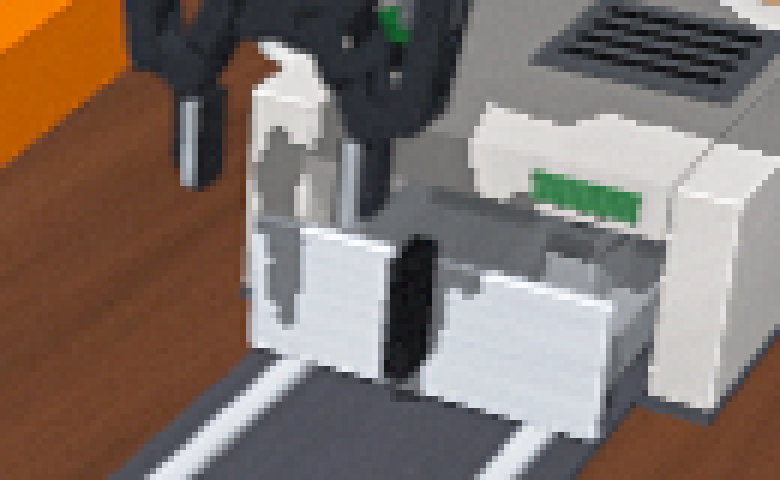

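```bash
python3 to.py 468.5 -234 140 93.4 468.5 -234 50 93.4
python3 - <<'E'
from m import *
s=snap('side');print(proj(s,[(467.8,-218.2,90),(469,-248,90)]))
E
```

```text
shift -0.1288 0.0024 -0.0014 roll -0.7 | at [ 460.1 -105.4  138.6] 92.7 w 59.4 t 3.5
shift -0.1288 0.0024 0.0886 roll -0.7 | at [ 460.1 -105.4  138.6] 92.7 w 59.4 t 3.5
[[384.9 183.1]
 [390.  178.9]]
```

Call:
move_arm --plan '[[[-0.04,0.001,0,-0.7,0.3],[-0.08,0.001,0,-0.7,0.3],[-0.12,0.001,0.0,-0.7,0.3],[-0.132,0.001,0.0,-0.7,0.3],[-0.132,0.001,0.03,-0.7,0.3],[-0.132,0.001,0.06,-0.7,0.3],[-0.132,0.001,0.088,-0.7,0.3],[-0.132,0.001,0.088,-0.7,0.3],[-0.132,0.001,0.088,-0.7,0.3],[-0.132,0.001,0.088,-0.7,0.3]]]'

```text
clock: 4.33
position: [468.0, -236.6, 51.5]
eef_rot: [3.141, 0.0, 1.632]
wrist_force: [0.3, 0.2, 0.3]
width: 59.7
gripper_force: 0.0
```

Call:
move_arm --plan '[[[0,0,0,0,1],[0,0,0,0,1],[0,0,0,0,1],[0,0,0,0,1],[0,0,0,0,1],[0,0,0,0,1],[0,0,0,0,1],[0,0,0,0,1]]]'

```text
clock: 5.0
position: [469.1, -237.0, 52.4]
eef_rot: [3.138, 0.001, 1.632]
wrist_force: [3.6, 1.9, 6.2]
width: 10.7
gripper_force: 61.9
```

Call:
move_arm --plan '[[[0.008,0,0,0,1],[0.02,0,0,0,1],[0.035,0,0,0,1],[0.05,0,0,0,1],[0.065,0,0,0,1],[0.08,0,0,0,1],[0.095,0,0,0,1],[0.11,0,0,0,1],[0.12,0,0,0,1],[0.12,0,0,0,1]]]'

```text
clock: 5.83
position: [460.2, -115.2, 52.3]
eef_rot: [-3.141, -0.0, 1.634]
wrist_force: [-2.8, 1.9, 12.0]
width: 10.6
gripper_force: 62.6
```

Call:
move_arm --plan '[[[0.005,0,0,0,1],[0.01,0,0,0,1],[0.015,0,0,0,1],[0.02,0,0,0,1],[0.025,0,0,0,1],[0.03,0,0,0,1],[0.03,0,0,0,1]]]'

```text
clock: 6.42
position: [459.0, -96.8, 52.4]
eef_rot: [-3.142, 0.025, 1.635]
wrist_force: [-0.8, -37.3, -1.7]
width: 10.8
gripper_force: 59.2
```

Call:
move_arm --plan '[[[-0.011,0,0,0,1],[-0.011,0,0,0,0.3],[-0.011,0,0,0,0.3],[-0.011,0,0,0,0.3],[-0.011,0,-0.04,0,0.3],[-0.011,0,-0.08,0,0.3],[-0.011,0,-0.12,0,0.3],[0.03,0,-0.15,0,0.3],[0.07,0,-0.15,0,0.3],[0.11,0,-0.15,0,0.3]]]'

```text
clock: 7.25
position: [452.7, 20.0, 203.4]
eef_rot: [3.137, 0.0, 1.629]
wrist_force: [1.0, 0.7, -0.8]
width: 60.0
gripper_force: 0.0
```

Call:
move_arm --plan '[[[-0.01,-0.04,0,0,0.3],[-0.01,-0.08,0,0,0.3],[-0.01,-0.12,0,0,0.3],[-0.01,-0.12,0,0,0.3]]]'

```text
clock: 7.58
position: [327.9, 2.9, 199.7]
eef_rot: [3.14, 0.001, 1.633]
wrist_force: [0.6, -0.5, -0.2]
width: 60.1
gripper_force: 0.0
```

```bash
python3 to.py 461 -103.7 140 93.4;python3 - <<'E'
from m import *
s=snap('side','side3.png');t=snap('top','top3.png')
x=np.zeros((600,800,3),np.uint8);a=cv2.resize(t['pixels'][160:280,340:545,::-1],(512,300),interpolation=3);b=cv2.resize(s['pixels'][150:270,290:450,::-1],(400,300),interpolation=3)
x[:300,:512]=a;x[300:,:400]=b;x[300:,400:]=cv2.resize(t['pixels'][155:245,170:320,::-1],(400,300),interpolation=3);cv2.imwrite('pics/p4.png',x)
E
```

```text
shift -0.1147 0.1262 0.0597 roll 0.2 | at [327.9   2.9 199.7] 93.6 w 60.1 t 7.6
```

View pics/p4.png

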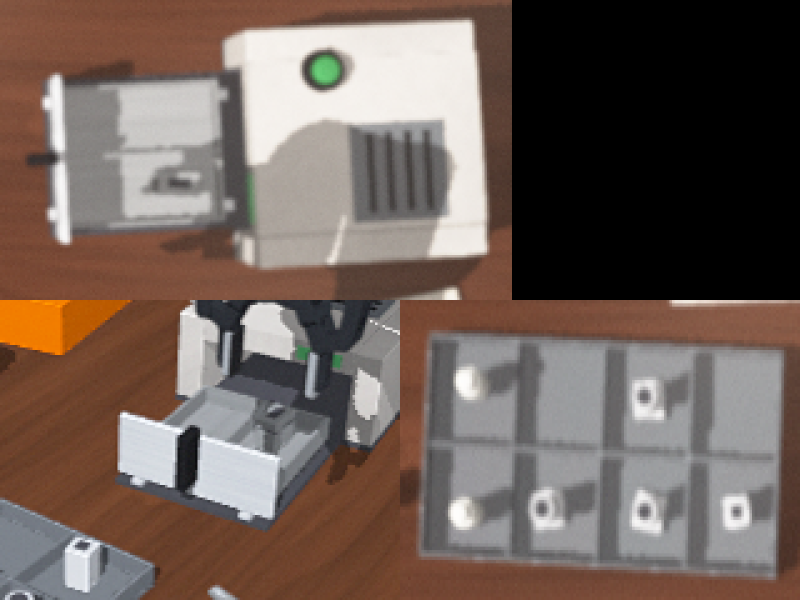

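The tray is out with one cassette in the near lane, at about top pixel (410,233) and side pixel (399,200). The far lane is empty and the bin is unchanged. An enlarged crop will let me measure the cassette and confirm it.

Run:
```python
from m import *
t=snap('top');s=snap('side')
x=np.zeros((600,800,3),np.uint8)
x[:600,:400]=cv2.resize(t['pixels'][215:255,390:430,::-1],(400,400),interpolation=0)[:600].repeat(1,0) if 0 else np.vstack([cv2.resize(t['pixels'][215:255,390:430,::-1],(400,400),interpolation=3),np.zeros((200,400,3),np.uint8)])
x[:400,400:]=cv2.resize(s['pixels'][180:220,375:415,::-1],(400,400),interpolation=3)
cv2.imwrite('pics/p5.png',x)
g=cv2.cvtColor(t['pixels'],cv2.COLOR_RGB2GRAY)
m=np.zeros_like(g);m[185:262,355:370]=(g[185:262,355:370]>190)*255
c=max(cv2.findContours(m,0,1)[0],key=cv2.contourArea);r=cv2.minAreaRect(c);b=cv2.boxPoints(r);P=plane(t,b,78);print(b.ravel(),P)
e=P[np.argsort(P[:,0])];v=e[2:].mean(0)-e[:2].mean(0);print('panel x-axis deg',np.degrees(np.arctan2(v[1],v[0])),np.linalg.norm(v),P.mean(0))
print(g[215:232,348:362])
```

```text
[360. 225. 367. 225. 367. 256. 360. 256.] [[ 454.7 -113.5   78. ]
 [ 455.1 -131.4   78. ]
 [ 376.2 -133.1   78. ]
 [ 375.8 -115.2   78. ]]
panel x-axis deg 1.2379721800347956 78.99413317970664 [ 415.5 -123.3   78. ]
[[ 86  85  84  83  83  86  83  86  85  92  93 117 168 221]
 [ 87  85  85  87  84  87  83  85  83  86  93 112 160 216]
 [ 84  85  87  83  83  85  86  84  88  85  93 115 156 207]
 [ 90  88  90  93  91  89  83  87  85  90  93 105 141 186]
 [ 91  89  91  91  90  89  88  86  88  92  88  94 113 155]
 [ 87  88  86  82  85  82  84  81  84  82  80  86  90 121]
 [ 83  88  83  74  71  68  68  65  70  67  69  66  64  82]
 [ 85  84  75  61  57  59  55  54  55  53  54  53  52  60]
 [ 87  79  68  55  55  53  54  52  50  54  52  53  47  51]
 [ 81  76  70  51  49  51  57  55  55  53  52  54  57  60]
 [ 82  78  70  60  58  56  61  58  60  62  60  62  76  96]
 [ 78  80  76  70  68  64  69  70  70  73  76  80 102 145]
 [ 81  79  80  81  76  73  73  78  79  79  84  92 116 167]
 [ 80  83  79  79  79  81  79  76  82  82  84  93 116 169]
 [ 81  81  80  81  78  83  81  81  82  79  87  93 116 166]
 [ 85  83  80  79  82  81  81  82  83  83  84  90 119 166]
 [ 82  80  80  82  83  87  84  84  82  83  86  93 114 167]]
```

View pics/p5.png

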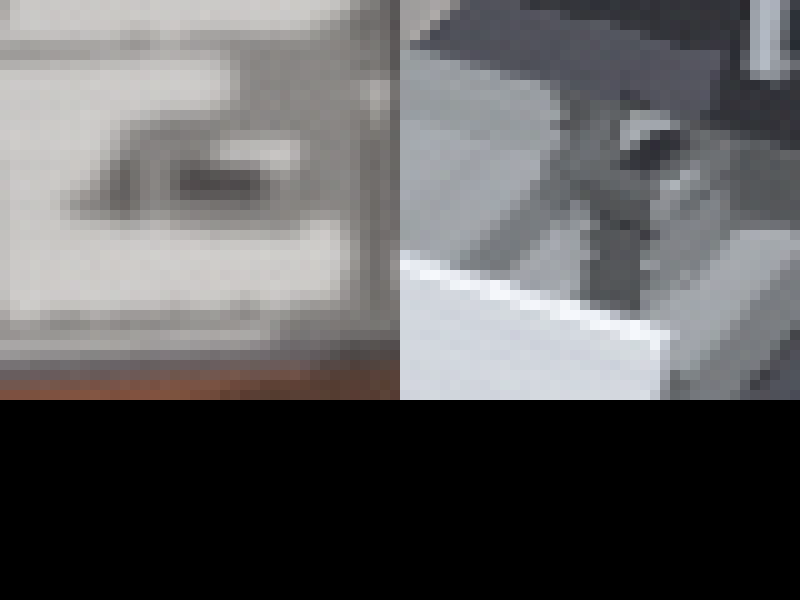

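Run:
```python
from m import *
t=snap('top');s=snap('side')
print('cass',tri(t,[(411.3,232.6)],s,[(400.0,194.8)]),plane(t,[(411.3,232.5)],54),plane(s,[(400,194.8)],54))
print('fin tip',plane(t,[(350.3,222.9)],90))
# near/far outer wall lines z=38: brightness edge per column to wood/plate
h=cv2.cvtColor(t['pixels'],cv2.COLOR_RGB2HSV);g=h[...,2]
for c in (372,384,396,408,420): print(c,g[185:200,c],g[244:258,c])
# panel top: bright per row
hh=cv2.cvtColor(t['pixels'],cv2.COLOR_RGB2GRAY).astype(float)
P=[]
for r in range(195,252,3):
    w=np.clip(hh[r,356:372]-150,0,None);P.append((356+(w*np.arange(16)).sum()/max(w.sum(),1),r))
P=np.array(P);Q=plane(t,P,78);print(np.c_[P,Q[:,:2]])
```

```text
cass [[ 437.5 -250.5   51.3    0.3]] [[ 437.9 -250.    54. ]] [[ 435.2 -245.9   54. ]]
fin tip [[459.6 -88.   90. ]]
372 [119 115 114 108  96  83  72  75  81  99 124 133 134 137 137] [135 137 135 136 131 123 121 103  90  96 115 126 125 125]
384 [104  88  80  79  81  76  74  87 120 156 160 142 136 135 137] [137 136 134 132 141 153 153 123 103 107 122 129 132 128]
396 [124 124 123 121 119 103  90 110 154 180 195 204 207 205 203] [205 194 162 139 155 165 141 109 105 117 127 131 134 131]
408 [127 127 125 118 109  97  96 134 174 189 200 203 207 206 204] [202 184 150 152 170 159 120 106 113 122 113  99  88  87]
420 [127 127 128 119 105  94 118 171 192 199 208 205 204 205 204] [189 154 132 128 121 108  98  97  87  87  84  88  92  98]
[[ 361.8  195.   531.6 -116.6]
 [ 361.8  198.   523.9 -116.6]
 [ 360.8  201.   516.1 -114.3]
 [ 362.3  204.   508.5 -118.2]
 [ 362.5  207.   500.9 -119. ]
 [ 362.7  210.   493.2 -119.7]
 [ 362.9  213.   485.6 -120.3]
 [ 363.1  216.   477.9 -120.9]
 [ 363.7  219.   470.3 -122.6]
 [ 364.4  222.   462.7 -124.7]
 [ 364.2  225.   455.  -124.4]
 [ 363.7  228.   447.3 -123.2]
 [ 363.9  231.   439.7 -123.8]
 [ 364.   234.   432.  -124.1]
 [ 364.2  237.   424.4 -125. ]
 [ 364.4  240.   416.8 -125.5]
 [ 363.7  243.   409.1 -124. ]
 [ 363.1  246.   401.4 -122.5]
 [ 364.7  249.   393.9 -127. ]]
```

```bash
python3 to.py 437 -247 140 3.6
```

```text
shift -0.2544 0.0884 0.0603 roll 89.9 | at [333.4   1.5 200.3] 93.5 w 59.6 t 7.9
```

Call:
move_arm --plan '[[[-0.04,0.02,0,7,0.3],[-0.08,0.04,0,14,0.3],[-0.12,0.06,0,21,0.3],[-0.16,0.07,0,28,0.3],[-0.2,0.08,0.01,35,0.3],[-0.24,0.088,0.03,42,0.3],[-0.254,0.088,0.05,49,0.3],[-0.254,0.088,0.06,56,0.3],[-0.254,0.088,0.06,63,0.3],[-0.254,0.088,0.06,70,0.3]]]'

```text
clock: 8.72
position: [435.7, -247.1, 137.2]
eef_rot: [-3.135, 0.003, 0.402]
wrist_force: [-0.0, 0.3, -0.2]
width: 59.8
gripper_force: 0.0
```

Call:
move_arm --plan '[[[0,0,0,7,0.3],[0,0,0,14,0.3],[0,0,0,20,0.3],[0,0,0,20,0.3],[0,0,0,20,0.3],[0,0,0,20,0.3]]]'

```text
clock: 9.22
position: [436.4, -246.9, 139.8]
eef_rot: [-3.14, 0.001, 0.063]
wrist_force: [0.4, 0.8, -0.4]
width: 59.8
gripper_force: 0.0
```

```bash
python3 to.py 437 -247 29 3.6
```

```text
shift 0.0006 0.0002 0.1108 roll 0.0 | at [ 436.4 -246.9  139.8] 3.6 w 59.8 t 9.2
```

Call:
move_arm --plan '[[[0,0,0.04,0,0.3],[0,0,0.075,0,0.3],[0,0,0.095,0,0.3],[0,0,0.11,0,0.3],[0,0,0.11,0,0.3],[0,0,0.11,0,0.3]]]'

```text
clock: 9.72
position: [435.7, -246.4, 29.9]
eef_rot: [-3.14, 0.002, 0.062]
wrist_force: [0.2, -1.0, 0.5]
width: 60.0
gripper_force: 0.0
```

Call:
move_arm --plan '[[[0,0,0,0,0.4],[0,0,0,0,0.5],[0,0,0,0,0.8],[0,0,0,0,1],[0,0,0,0,1],[0,0,0,0,1],[0,0,0,0,1]]]'

```text
clock: 10.3
position: [437.9, -247.8, 33.5]
eef_rot: [3.139, -0.004, 0.061]
wrist_force: [-0.0, 1.1, 5.4]
width: -0.1
gripper_force: 3.0
```

Call:
move_arm --plan '[[[0,0,-0.04,0,1],[0,0,-0.08,0,1],[0,0,-0.11,0,0.3],[-0.04,-0.04,-0.13,0,0.3],[-0.06,-0.08,-0.14,0,0.3],[-0.06,-0.12,-0.14,0,0.3],[-0.06,-0.16,-0.14,0,0.3],[-0.06,-0.2,-0.14,0,0.3],[-0.06,-0.2,-0.14,0,0.3]]]'

```text
clock: 11.05
position: [363.8, -47.4, 172.1]
eef_rot: [-3.141, -0.004, 0.064]
wrist_force: [-0.0, -0.8, -0.3]
width: 59.8
gripper_force: 0.0
```

```bash
python3 - <<'E'
from m import *
t=snap('top');s=snap('side')
x=np.zeros((600,800,3),np.uint8)
x[:500,:400]=cv2.resize(t['pixels'][210:260,390:430,::-1],(400,500),interpolation=3)
x[:600,400:]=cv2.resize(s['pixels'][170:230,370:410,::-1],(400,600),interpolation=3)
cv2.imwrite('pics/p6.png',x)
E
python3 to.py 437 -247 29 3.6
```

```text
shift 0.0595 0.2024 0.1429 roll 0.2 | at [364.4 -48.9 171.9] 3.8 w 59.6 t 11.2
```

View pics/p6.png

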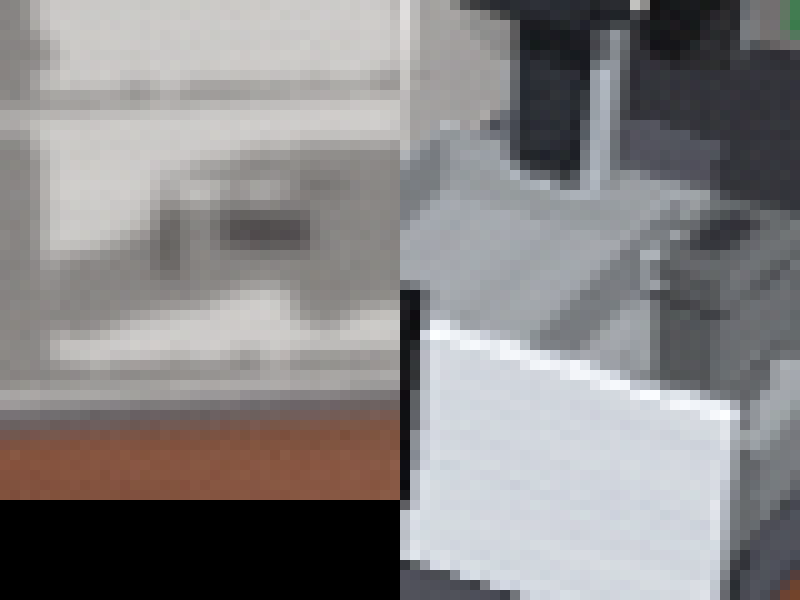

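Compared with the last crop, the cassette's top mark shifted from (411.4,232.8) to about (415.8,232.3), so it slid 12 mm inward and was not gripped. I'll check the finger geometry against the cameras before retrying.

Run:
```python
from m import *
t=snap('top');s=snap('side')
p=arm.get_obs()['position'];print(p)
for dy in (-30,30):
  for dz in (0,8,20):
    print(dy,dz,proj(s,[(p[0]-11,p[1]+dy,p[2]+dz),(p[0]+11,p[1]+dy,p[2]+dz)]).ravel())
print('mark now',plane(t,[(415.8,232.3)],54),'side guess px (402.5,192.8)',tri(t,[(415.8,232.3)],s,[(402.3,192.8)]))
x=s['pixels'][100:200,330:430];cv2.imwrite('pics/p7.png',cv2.resize(x[:,:,::-1],None,fx=6,fy=6,interpolation=0))
```

```text
[364.5 -51.  171.6]
-30 0 [403.3 186.6 394.1 183.9]
-30 8 [403.6 183.3 394.4 180.6]
-30 20 [404.1 178.2 394.8 175.5]
30 0 [389.8 197.6 380.3 194.6]
30 8 [390.1 194.1 380.6 191.1]
30 20 [390.5 188.9 380.9 185.9]
mark now [[ 438.7 -261.8   54. ]] side guess px (402.5,192.8) [[ 437.8 -262.7   51.9    1.8]]
```

View pics/p7.png

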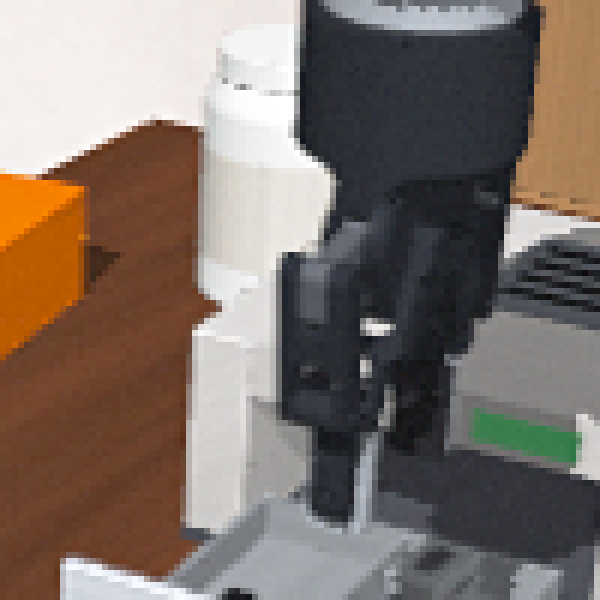

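Seen at side pixels (382–391, 187), the fingertips sit about 20 mm behind the TCP at 60 mm opening. That explains both slips. I'll grip the cassette deeper, across its short side.

```bash
python3 to.py 438 -262 130 93.6
```

```text
shift 0.0603 0.2152 0.0416 roll -90.1 | at [364.5 -51.  171.6] 3.5 w 59.6 t 11.2
```

Call:
move_arm --plan '[[[0.02,0.03,0,-7,0.5],[0.04,0.06,0,-14,0.5],[0.06,0.09,0,-21,0.5],[0.06,0.12,0,-28,0.5],[0.06,0.15,0,-35,0.5],[0.06,0.18,0,-42,0.5],[0.06,0.215,0.02,-49,0.5],[0.06,0.215,0.041,-56,0.5],[0.06,0.215,0.041,-63,0.5],[0.06,0.215,0.041,-70,0.5]]]'

```text
clock: 12.08
position: [435.3, -263.6, 127.3]
eef_rot: [-3.137, -0.001, 1.284]
wrist_force: [-0.2, 0.3, -0.1]
width: 43.0
gripper_force: 0.0
```

Call:
move_arm --plan '[[[0,0,0,-7,0.5],[0,0,0,-14,0.5],[0,0,0,-20,0.55],[0,0,0,-20,0.55],[0,0,0,-20,0.55],[0,0,0,-20,0.55]]]'

```text
clock: 12.58
position: [436.8, -262.7, 129.6]
eef_rot: [-3.141, -0.0, 1.628]
wrist_force: [0.1, -0.1, -0.1]
width: 38.2
gripper_force: 0.0
```

```bash
python3 to.py 438 -262 23 93.6
```

```text
shift 0.0006 0.0013 0.1066 roll -0.3 | at [ 436.8 -262.7  129.6] 93.3 w 38.2 t 12.6
```

Call:
move_arm --plan '[[[0.001,0.001,0.04,0,0.55],[0.001,0.001,0.075,0,0.55],[0.001,0.001,0.095,0,0.55],[0.001,0.001,0.106,0,0.55],[0.001,0.001,0.106,0,0.55],[0.001,0.001,0.106,0,0.55],[0.001,0.001,0.106,0,0.7],[0.001,0.001,0.106,0,1],[0.001,0.001,0.106,0,1],[0.001,0.001,0.106,0,1]]]'

```text
clock: 13.42
position: [439.5, -262.1, 26.1]
eef_rot: [3.138, 0.003, 1.631]
wrist_force: [0.2, 0.2, 6.9]
width: 23.9
gripper_force: 58.8
```

Call:
move_arm --plan '[[[0,0,0,0,1],[0,0,0,0,1],[0,0,0,0,1]]]'

```text
clock: 13.67
position: [439.6, -262.1, 26.1]
eef_rot: [3.138, 0.003, 1.631]
wrist_force: [-0.8, -0.4, 6.4]
width: 24.4
gripper_force: 58.8
```

Call:
move_arm --plan '[[[0,0,-0.02,0,1],[0,0,-0.05,0,1],[0,0,-0.09,0,1],[0,0,-0.125,0,1],[0.03,0,-0.125,0,1],[0.06,0.02,-0.125,0,1],[0.09,0.04,-0.125,0,1],[0.12,0.06,-0.125,0,1],[0.12,0.06,-0.125,0,1]]]'

```text
clock: 14.42
position: [492.4, -132.5, 149.0]
eef_rot: [3.14, -0.002, 1.637]
wrist_force: [0.4, 0.2, -1.1]
width: 23.8
gripper_force: 58.5
```

```bash
python3 to.py 691 49 80 93 691 49 14 93
```

```text
shift 0.1680 0.2102 0.0690 roll 0.8 | at [ 492.4 -132.5  149. ] 93.8 w 23.8 t 14.4
shift 0.1680 0.2102 0.1350 roll 0.8 | at [ 492.4 -132.5  149. ] 93.8 w 23.8 t 14.4
```

Call:
move_arm --plan '[[[0.03,0.035,0,0,1],[0.06,0.07,0,0,1],[0.09,0.105,0,0,1],[0.12,0.14,0,0,1],[0.145,0.18,0.02,0,1],[0.168,0.21,0.05,0,1],[0.168,0.21,0.07,0,1],[0.168,0.21,0.07,0,1],[0.168,0.21,0.07,0,1]]]'

```text
clock: 15.17
position: [687.7, 44.2, 73.8]
eef_rot: [-3.133, -0.001, 1.633]
wrist_force: [-1.0, -0.1, -0.7]
width: 24.0
gripper_force: 61.7
```

```bash
python3 to.py 691 49 14 93
```

```text
shift 0.0046 0.0036 0.0598 roll 0.6 | at [687.7  44.2  73.8] 93.6 w 24.0 t 15.2
```

Call:
move_arm --plan '[[[0.003,0.002,0.03,0,1],[0.003,0.002,0.05,0,1],[0.003,0.002,0.058,0,1],[0.003,0.002,0.06,0,1],[0.003,0.002,0.06,0,1],[0.003,0.002,0.06,0,0.55],[0.003,0.002,0.06,0,0.55],[0.003,0.002,0.06,0,0.55],[0.003,0.002,0.03,0,0.5],[0.003,0.002,-0.01,0,0.5]]]'

```text
clock: 16.0
position: [688.4, 46.3, 85.0]
eef_rot: [-3.133, -0.001, 1.631]
wrist_force: [0.4, 0.1, -1.3]
width: 42.8
gripper_force: 0.0
```

Call:
move_arm --plan '[[[0,0,-0.04,0,0.5],[0,-0.04,-0.07,0,0.5],[0,-0.08,-0.07,0,0.5],[0,-0.12,-0.07,0,0.5],[0,-0.16,-0.07,0,0.5],[-0.04,-0.2,-0.07,0,0.5],[-0.08,-0.23,-0.07,0,0.5],[-0.12,-0.23,-0.07,0,0.5],[-0.12,-0.23,-0.07,0,0.5]]]'

```text
clock: 16.75
position: [468.4, -90.2, 160.1]
eef_rot: [3.139, 0.003, 1.63]
wrist_force: [0.4, 0.2, 0.3]
width: 42.6
gripper_force: 0.0
```

```bash
python3 to.py 468 52.5 120 89
python3 - <<'E'
from m import *
t=snap('top','top4.png');s=snap('side','side4.png')
x=np.zeros((600,800,3),np.uint8)
x[:420,:800]=cv2.resize(t['pixels'][110:240,170:418,::-1],(800,420),interpolation=3)
cv2.imwrite('pics/p8.png',x[:420])
E
```

```text
shift 0.1425 0.0081 0.0401 roll 4.4 | at [468.4 -90.2 160.1] 93.4 w 42.6 t 16.8
```

View pics/p8.png

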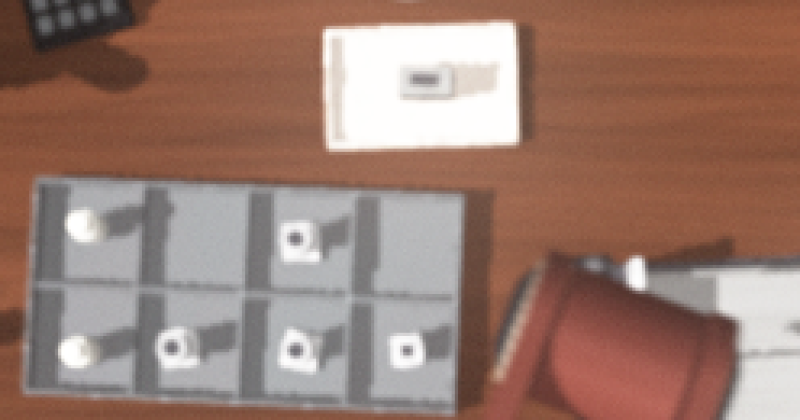

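The crop shows the cassette upright inside the clean tray at (297,135), with the bin items unmoved. The block at (297,218) is next.

```bash
cat > it.py <<'E'
from m import *
t=snap('top');s=snap('side')
g=cv2.cvtColor(t['pixels'],cv2.COLOR_RGB2GRAY)
for n,(u,v) in (('near2',(224,217)),('near3',(262,218)),('far3',(263,184)),('blk',(297,218))):
    m=np.zeros_like(g);m[v-11:v+12,u-11:u+12]=(g[v-11:v+12,u-11:u+12]>185)*255
    cs=cv2.findContours(m,0,1)[0]
    if not cs: print(n,'none');continue
    c=max(cs,key=cv2.contourArea);r=cv2.minAreaRect(c);w=g[v-9:v+10,u-9:u+10].astype(float)
    print(n,np.array(r[0]),np.array(r[1]),round(r[2]),'ctr z44',plane(t,[r[0]],44)[0][:2])
    print('recess',[ (q[0]) for q in [dark(t,r[0],4)]],plane(t,[dark(t,r[0],4)[0]],44)[0][:2])
E
python3 it.py; python3 to.py 468 52.5 120 93 468 52.5 10 93
```

```text
near2 [224. 218.] [13.9 11.4] 72 ctr z44 [463.7 242.8]
recess [array([222.5, 217. ])] [466.2 246.9]
near3 [262.  218.5] [15. 12.] 90 ctr z44 [465.1 141.8]
recess [array([261.3, 217.9])] [466.7 143.7]
far3 [262.5 184. ] [13. 14.] 0 ctr z44 [556.1 143.3]
recess [array([261.1, 183.5])] [557.4 147. ]
blk [295.5 218. ] [11. 12.] 0 ctr z44 [468.7  53.6]
recess [array([296., 218.])] [468.7  52.3]
shift 0.1400 0.0064 0.0397 roll 0.4 | at [469.9 -87.6 159.7] 93.4 w 42.5 t 16.9
shift 0.1400 0.0064 0.1497 roll 0.4 | at [469.9 -87.6 159.7] 93.4 w 42.5 t 16.9
```

Call:
move_arm --plan '[[[0.035,0.003,0,2,0.5],[0.07,0.007,0,2,0.5],[0.105,0.007,0,2,0.5],[0.14,0.007,0,2,0.5],[0.14,0.007,0.04,2,0.5],[0.14,0.007,0.08,2,0.5],[0.14,0.007,0.1,2,0.5],[0.14,0.007,0.1,2,0.5],[0.14,0.007,0.1,2,0.5]]]'

```text
clock: 17.7
position: [467.3, 53.9, 58.1]
eef_rot: [-3.139, -0.0, 1.598]
wrist_force: [0.3, 1.2, 0.7]
width: 42.6
gripper_force: 0.0
```

```bash
python3 to.py 468.5 52.5 10 91
```

```text
shift -0.0015 0.0012 0.0481 roll 0.6 | at [467.3  53.9  58.1] 91.6 w 42.6 t 17.7
```

Call:
move_arm --plan '[[[-0.001,0.001,0.025,0,0.5],[-0.001,0.001,0.04,0,0.5],[-0.001,0.001,0.048,0,0.5],[-0.001,0.001,0.048,0,0.5],[-0.001,0.001,0.048,0,0.7],[-0.001,0.001,0.048,0,1],[-0.001,0.001,0.048,0,1],[-0.001,0.001,0.048,0,1],[-0.001,0.001,0.048,0,1],[-0.001,0.001,0.048,0,1]]]'

```text
clock: 18.53
position: [471.0, 51.6, 12.9]
eef_rot: [3.138, 0.0, 1.596]
wrist_force: [-1.0, -0.4, 6.1]
width: 22.1
gripper_force: 60.8
```

Call:
move_arm --plan '[[[0,0,-0.02,0,1],[0,0,-0.05,0,1],[0,0,-0.09,0,1],[0,0,-0.125,0,1],[-0.03,0,-0.135,-2,1],[-0.07,0,-0.135,-2,1],[-0.11,0,-0.135,-2,1],[-0.15,0,-0.135,-2,1],[-0.19,0,-0.135,-2,1],[-0.23,0,-0.135,-2,1]]]'

```text
clock: 19.37
position: [474.7, -180.0, 146.2]
eef_rot: [3.141, 0.0, 1.631]
wrist_force: [0.5, 0.4, -0.4]
width: 22.3
gripper_force: 60.0
```

```bash
python3 to.py 430.9 -213.1 130 93.6
```

```text
shift -0.0304 -0.0457 0.0162 roll -0.1 | at [ 474.7 -180.   146.2] 93.5 w 22.3 t 19.4
```

Call:
move_arm --plan '[[[-0.03,-0.03,0.0,0,1],[-0.032,-0.045,0.02,0,1],[-0.032,-0.045,0.06,0,1],[-0.032,-0.045,0.085,0,1],[-0.032,-0.045,0.085,0,1],[-0.032,-0.045,0.085,0,1]]]'

```text
clock: 19.87
position: [430.9, -212.1, 59.6]
eef_rot: [-3.139, -0.002, 1.631]
wrist_force: [-0.5, -0.8, -0.6]
width: 22.0
gripper_force: 59.9
```

```bash
python3 to.py 430.9 -213.1 28 93.6
```

```text
shift -0.0010 -0.0000 0.0316 roll -0.1 | at [ 430.9 -212.1   59.6] 93.5 w 22.0 t 19.9
```

Lowering until it rests, then releasing and lifting.

Call:
move_arm --plan '[[[0,0,0.015,0,1],[0,0,0.025,0,1],[0,0,0.031,0,1],[0,0,0.033,0,1],[0,0,0.033,0,1],[0,0,0.033,0,1]]]'

```text
clock: 20.37
position: [432.5, -213.1, 28.5]
eef_rot: [3.141, 0.001, 1.632]
wrist_force: [0.6, 0.5, -0.9]
width: 22.1
gripper_force: 59.9
```

Call:
move_arm --plan '[[[0,0,0,0,0.5],[0,0,0,0,0.5],[0,0,0,0,0.5],[0,0,-0.03,0,0.5],[0,0,-0.07,0,0.5],[0,0,-0.11,0,0.5],[0.04,0,-0.11,0,0.5],[0.08,0,-0.11,0,0.5],[0.12,0,-0.11,0,0.5],[0.16,0,-0.11,0,0.5]]]'

```text
clock: 21.2
position: [422.3, -52.0, 138.6]
eef_rot: [3.14, 0.001, 1.63]
wrist_force: [1.1, -0.4, -0.0]
width: 42.5
gripper_force: 0.0
```

```bash
python3 it.py; python3 to.py 466.7 143.5 60 93.6
```

```text
near2 [223.8 218.2] [13.  10.9] 66 ctr z44 [463.2 243.3]
recess [array([222.5, 217. ])] [466.2 246.9]
near3 [262.5 218.1] [12.1 12.6] 14 ctr z44 [466.2 140.6]
recess [array([261.4, 218. ])] [466.4 143.6]
far3 [262.  184.5] [13. 12.] 90 ctr z44 [554.7 144.6]
recess [array([261. , 183.5])] [557.3 147.3]
blk none
shift 0.1888 0.0577 0.0779 roll 0.3 | at [421.9 -48.8 137.9] 93.9 w 42.5 t 21.3
```

Call:
move_arm --plan '[[[0.04,0.015,0,0,0.5],[0.08,0.03,0,0,0.5],[0.12,0.045,0,0,0.5],[0.16,0.058,0,0,0.5],[0.189,0.058,0.02,0,0.5],[0.189,0.058,0.055,0,0.5],[0.189,0.058,0.078,0,0.5],[0.189,0.058,0.078,0,0.5],[0.189,0.058,0.078,0,0.5]]]'

```text
clock: 22.05
position: [467.8, 138.6, 58.7]
eef_rot: [-3.138, 0.0, 1.631]
wrist_force: [0.1, 0.2, -0.1]
width: 42.6
gripper_force: 0.0
```

```bash
python3 to.py 466.7 143.5 10 93.6
```

```text
shift 0.0050 -0.0008 0.0487 roll -0.1 | at [467.8 138.6  58.7] 93.5 w 42.6 t 22.1
```

Call:
move_arm --plan '[[[0.003,0,0.025,0,0.5],[0.003,0,0.04,0,0.5],[0.003,0,0.048,0,0.5],[0.003,0,0.048,0,0.5],[0.003,0,0.048,0,0.7],[0.003,0,0.048,0,1],[0.003,0,0.048,0,1],[0.003,0,0.048,0,1],[0.003,0,0.048,0,1],[0.003,0,0.048,0,1]]]'

```text
clock: 22.88
position: [470.3, 142.1, 13.8]
eef_rot: [3.138, 0.0, 1.631]
wrist_force: [-0.3, -0.3, 6.1]
width: 20.8
gripper_force: 58.8
```

Call:
move_arm --plan '[[[0,0,-0.02,0,1],[0,0,-0.05,0,1],[0,0,-0.09,0,1],[0,0,-0.125,0,1],[-0.03,0,-0.135,0,1],[-0.07,0,-0.135,0,1],[-0.11,0,-0.135,0,1],[-0.15,0,-0.135,0,1],[-0.19,0,-0.135,0,1],[-0.23,0,-0.135,0,1]]]'

```text
clock: 23.72
position: [482.4, -89.4, 147.3]
eef_rot: [3.14, 0.0, 1.632]
wrist_force: [0.5, -0.0, -1.2]
width: 21.0
gripper_force: 58.8
```

```bash
python3 to.py 506.5 -253.4 65 93.6
```

```text
shift -0.1652 0.0141 0.0823 roll -0.1 | at [482.4 -89.4 147.3] 93.5 w 21.0 t 23.7
```

Call:
move_arm --plan '[[[-0.04,0.014,0,0,1],[-0.08,0.014,0,0,1],[-0.12,0.014,0,0,1],[-0.15,0.014,0,0,1],[-0.165,0.014,0.03,0,1],[-0.165,0.014,0.06,0,1],[-0.165,0.014,0.082,0,1],[-0.165,0.014,0.082,0,1],[-0.165,0.014,0.082,0,1]]]'

```text
clock: 24.47
position: [505.5, -250.8, 63.5]
eef_rot: [-3.139, -0.002, 1.631]
wrist_force: [0.2, 0.3, 0.8]
width: 20.7
gripper_force: 58.9
```

```bash
python3 to.py 506.5 -253.4 29 93.6
```

```text
shift -0.0027 0.0009 0.0345 roll -0.1 | at [ 505.5 -250.8   63.5] 93.5 w 20.7 t 24.5
```

Call:
move_arm --plan '[[[-0.001,0.001,0.015,0,1],[-0.001,0.001,0.028,0,1],[-0.001,0.001,0.034,0,1],[-0.001,0.001,0.036,0,1],[-0.001,0.001,0.036,0,1],[-0.001,0.001,0.036,0,0.5],[-0.001,0.001,0.036,0,0.5],[-0.001,0.001,0.036,0,0.5],[-0.001,0.001,0,0,0.5],[-0.001,0.001,-0.04,0,0.5]]]'

```text
clock: 25.3
position: [505.0, -250.7, 102.1]
eef_rot: [-3.135, -0.005, 1.631]
wrist_force: [1.3, -0.3, 1.8]
width: 42.9
gripper_force: 0.0
```

Call:
move_arm --plan '[[[0.01,0,-0.03,0,0.5],[0.04,0,-0.04,0,0.5],[0.08,0,-0.04,0,0.5],[0.12,0,-0.04,0,0.5],[0.16,0,-0.04,0,0.5],[0.2,-0.02,-0.04,0,0.5],[0.24,-0.03,-0.04,0,0.5],[0.28,-0.04,-0.04,0,0.5],[0.32,-0.04,-0.04,0,0.5],[0.32,-0.04,-0.04,0,0.5]]]'

```text
clock: 26.13
position: [447.1, 70.5, 145.4]
eef_rot: [3.14, -0.003, 1.639]
wrist_force: [0.2, -0.9, -0.7]
width: 42.8
gripper_force: 0.0
```

```bash
python3 it.py; python3 to.py 466 246.5 60 93.6;python3 - <<'E'
from m import *
t=snap('top','top5.png');s=snap('side','side5.png')
x=np.zeros((600,800,3),np.uint8);a=cv2.resize(t['pixels'][180:260,345:445,::-1],(400,320),interpolation=3);b=cv2.resize(s['pixels'][150:250,320:420,::-1],(400,400),interpolation=3)
x[:320,:400]=a;x[:400,400:]=b;cv2.imwrite('pics/p9.png',x[:400])
E
```

```text
near2 [224.5 217. ] [12. 11.] 90 ctr z44 [466.4 241.5]
recess [array([222.6, 217.1])] [465.9 246.6]
near3 none
far3 [261.7 184.7] [12.9 11. ] 79 ctr z44 [554.3 145.3]
recess [array([261. , 183.5])] [557.3 147.3]
blk none
shift 0.1790 0.0294 0.0854 roll 0.1 | at [448.2  66.  145.4] 93.7 w 42.3 t 26.2
```

View pics/p9.png

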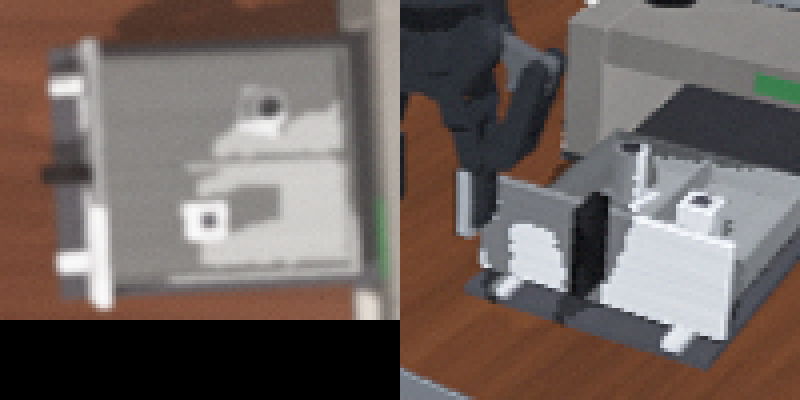

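The crop shows the block upright in the near lane at (397,235) and the sleeve upright in the far lane at (412,207). The near sleeve at (222,217) is next.

Call:
move_arm --plan '[[[0.04,0.01,0,0,0.5],[0.08,0.02,0,0,0.5],[0.12,0.029,0,0,0.5],[0.16,0.029,0,0,0.5],[0.179,0.029,0.02,0,0.5],[0.179,0.029,0.05,0,0.5],[0.179,0.029,0.085,0,0.5],[0.179,0.029,0.085,0,0.5],[0.179,0.029,0.085,0,0.5],[0.179,0.029,0.085,0,0.5]]]'

```text
clock: 27.17
position: [467.9, 244.3, 61.3]
eef_rot: [3.14, -0.0, 1.629]
wrist_force: [-0.0, 1.0, 0.7]
width: 42.7
gripper_force: 0.0
```

```bash
python3 to.py 466 246.5 10 93.6
```

```text
shift 0.0024 -0.0018 0.0513 roll -0.3 | at [467.9 244.3  61.3] 93.3 w 42.7 t 27.2
```

Call:
move_arm --plan '[[[0.002,-0.001,0.025,0,0.5],[0.002,-0.001,0.04,0,0.5],[0.002,-0.001,0.051,0,0.5],[0.002,-0.001,0.051,0,0.5],[0.002,-0.001,0.051,0,0.7],[0.002,-0.001,0.051,0,1],[0.002,-0.001,0.051,0,1],[0.002,-0.001,0.051,0,1],[0.002,-0.001,0.051,0,1],[0.002,-0.001,0.051,0,1]]]'

```text
clock: 28.0
position: [467.0, 247.5, 10.8]
eef_rot: [3.138, -0.001, 1.632]
wrist_force: [-0.1, -0.9, 5.9]
width: 21.6
gripper_force: 59.1
```

Call:
move_arm --plan '[[[0,0,-0.02,0,1],[0,0,-0.05,0,1],[0,0,-0.09,0,1],[0,0,-0.125,0,1],[-0.04,0,-0.135,0,1],[-0.08,0,-0.135,0,1],[-0.12,0,-0.135,0,1],[-0.16,0,-0.135,0,1],[-0.2,0,-0.135,0,1],[-0.24,0,-0.135,0,1]]]'

```text
clock: 28.83
position: [479.3, 5.9, 143.8]
eef_rot: [3.141, -0.0, 1.632]
wrist_force: [-0.6, 0.1, -0.4]
width: 21.3
gripper_force: 58.9
```

```bash
python3 to.py 503.7 -205.5 65 93.6
```

```text
shift -0.2125 0.0115 0.0788 roll -0.1 | at [479.3   5.9 143.8] 93.5 w 21.3 t 28.8
```

Call:
move_arm --plan '[[[-0.04,0.011,0,0,1],[-0.08,0.011,0,0,1],[-0.12,0.011,0,0,1],[-0.16,0.011,0,0,1],[-0.19,0.011,0,0,1],[-0.212,0.011,0.03,0,1],[-0.212,0.011,0.06,0,1],[-0.212,0.011,0.079,0,1],[-0.212,0.011,0.079,0,1],[-0.212,0.011,0.079,0,1]]]'

```text
clock: 29.67
position: [502.5, -202.8, 63.5]
eef_rot: [-3.139, -0.002, 1.631]
wrist_force: [0.8, -0.5, 0.5]
width: 21.6
gripper_force: 59.0
```

```bash
python3 to.py 503.7 -205.5 26 93.6
```

```text
shift -0.0027 0.0011 0.0375 roll -0.1 | at [ 502.5 -202.8   63.5] 93.5 w 21.6 t 29.7
```

Call:
move_arm --plan '[[[0,0.001,0.015,0,1],[0,0.001,0.028,0,1],[0,0.001,0.036,0,1],[0,0.001,0.038,0,1],[0,0.001,0.038,0,1],[0,0.001,0.038,0,0.5],[0,0.001,0.038,0,0.5],[0,0.001,0.038,0,0.5],[0,0.001,0,0,0.5],[0,0.001,-0.04,0,0.5]]]'

```text
clock: 30.5
position: [502.1, -202.1, 102.6]
eef_rot: [-3.135, -0.004, 1.631]
wrist_force: [1.3, -0.1, 0.5]
width: 42.6
gripper_force: 0.0
```

Call:
move_arm --plan '[[[0.01,0,-0.03,0,0.5],[0.04,0,-0.04,0,0.5],[0.08,0,-0.04,0,0.5],[0.12,0,-0.04,0,0.5],[0.16,0,-0.04,0,0.5],[0.2,0,-0.04,0,0.5],[0.24,0,-0.04,0,0.5],[0.24,0,-0.04,0,0.5]]]'

```text
clock: 31.17
position: [489.4, 41.8, 145.4]
eef_rot: [3.14, -0.003, 1.638]
wrist_force: [-0.5, 0.2, 0.2]
width: 42.8
gripper_force: 0.0
```

```bash
python3 it.py; python3 to.py 557.3 147.3 60 93.6
python3 - <<'E'
from m import *
t=snap('top')
for n,uv in (('blk',(397,235)),('s1',(411.5,206.5)),('s2',(393,209))):
    a,k=dark(t,uv,5);P=plane(t,[a],58)[0]-[467.3,-210.8,0];print(n,a,k,'tray',.998*P[0]+.063*P[1],-.063*P[0]+.998*P[1])
E
```

```text
near2 none
near3 none
far3 [260.  180.2] [ 5.5 10.8] 54 ctr z44 [565.9 150.4]
recess [array([261.5, 182.8])] [559.2 146.2]
blk none
shift 0.1054 0.0741 0.0854 roll 0.1 | at [490.1  37.3 145.4] 93.7 w 42.8 t 31.3
blk [397.  234.8] 10 tray -36.04401893580892 1.172240814541601
s1 [412.  206.5] 16 tray 35.86469264764182 -41.532611806623294
s2 [393.4 206.7] 27 tray 37.30006115755478 7.16605717536214
```

Call:
move_arm --plan '[[[0.03,0.03,0,0,0.5],[0.06,0.06,0,0,0.5],[0.09,0.074,0,0,0.5],[0.105,0.074,0.0,0,0.5],[0.105,0.074,0.03,0,0.5],[0.105,0.074,0.06,0,0.5],[0.105,0.074,0.085,0,0.5],[0.105,0.074,0.085,0,0.5],[0.105,0.074,0.085,0,0.5]]]'

```text
clock: 32.07
position: [556.7, 143.7, 58.3]
eef_rot: [-3.138, 0.0, 1.629]
wrist_force: [0.1, 1.0, -0.1]
width: 42.7
gripper_force: 0.0
```

```bash
python3 to.py 557.3 147.3 10 93.6
python3 - <<'E'
from m import *
s=snap('side');a,k=dark(s,(263,254),5);print(a,k,'(was 263,254.4)')
E
```

```text
shift 0.0035 0.0008 0.0483 roll -0.3 | at [556.7 143.7  58.3] 93.3 w 42.7 t 32.1
[263.  254.4] 24 (was 263,254.4)
```

Call:
move_arm --plan '[[[0.003,0.001,0.025,0,0.5],[0.003,0.001,0.04,0,0.5],[0.003,0.001,0.048,0,0.5],[0.003,0.001,0.048,0,0.5],[0.003,0.001,0.048,0,0.7],[0.003,0.001,0.048,0,1],[0.003,0.001,0.048,0,1],[0.003,0.001,0.048,0,1],[0.003,0.001,0.048,0,1],[0.003,0.001,0.048,0,1]]]'

```text
clock: 32.95
position: [560.0, 148.5, 13.9]
eef_rot: [3.138, 0.0, 1.631]
wrist_force: [-0.4, -0.7, 5.8]
width: 20.8
gripper_force: 58.7
```

Call:
move_arm --plan '[[[0,0,-0.02,0,1],[0,0,-0.05,0,1],[0,0,-0.09,0,1],[0,0,-0.125,0,1],[-0.04,0,-0.135,0,1],[-0.08,0,-0.135,0,1],[-0.12,0,-0.135,0,1],[-0.16,0,-0.135,0,1],[-0.2,0,-0.135,0,1]]]'

```text
clock: 33.7
position: [570.4, -52.8, 147.3]
eef_rot: [3.14, 0.0, 1.632]
wrist_force: [1.4, -0.3, -0.9]
width: 20.5
gripper_force: 58.7
```

```bash
python3 to.py 500.6 -158 65 93.6
```

```text
shift -0.1008 -0.0761 0.0823 roll -0.1 | at [570.4 -52.8 147.3] 93.5 w 20.5 t 33.7
```

Call:
move_arm --plan '[[[-0.03,-0.025,0,0,1],[-0.06,-0.05,0,0,1],[-0.085,-0.076,0,0,1],[-0.1,-0.076,0.0,0,1],[-0.1,-0.076,0.03,0,1],[-0.1,-0.076,0.06,0,1],[-0.1,-0.076,0.082,0,1],[-0.1,-0.076,0.082,0,1],[-0.1,-0.076,0.082,0,1]]]'

```text
clock: 34.45
position: [499.6, -155.1, 63.7]
eef_rot: [-3.139, -0.001, 1.631]
wrist_force: [-0.9, 0.7, -0.8]
width: 21.5
gripper_force: 58.9
```

```bash
python3 to.py 500.6 -158 29 93.6
```

```text
shift -0.0030 0.0008 0.0347 roll -0.1 | at [ 499.6 -155.1   63.7] 93.5 w 21.5 t 34.5
```

Call:
move_arm --plan '[[[-0.002,0.001,0.015,0,1],[-0.002,0.001,0.028,0,1],[-0.002,0.001,0.034,0,1],[-0.002,0.001,0.036,0,1],[-0.002,0.001,0.036,0,1],[-0.002,0.001,0.036,0,0.5],[-0.002,0.001,0.036,0,0.5],[-0.002,0.001,0.036,0,0.5],[-0.002,0.001,0,0,0.5],[-0.002,0.001,-0.04,0,0.5]]]'

```text
clock: 35.28
position: [499.1, -156.2, 102.3]
eef_rot: [-3.135, -0.004, 1.631]
wrist_force: [1.2, -1.1, 0.3]
width: 43.0
gripper_force: 0.0
```

Call:
move_arm --plan '[[[0.01,0,-0.04,0,0.5],[0.04,0,-0.06,0,0.5],[0.08,0,-0.06,0,0.5],[0.12,0,-0.06,0,0.5],[0.16,0,-0.06,0,0.4],[0.2,0,-0.06,0,0.3],[0.2,0,-0.06,0,0.3]]]'

```text
clock: 35.87
position: [489.0, 47.8, 165.5]
eef_rot: [3.14, -0.003, 1.638]
wrist_force: [0.6, 0.7, 0.1]
width: 59.8
gripper_force: 0.0
```

```bash
python3 to.py 458.5 -100 140 93.6
python3 - <<'E'
from m import *
t=snap('top');s=snap('side')
for n,uv in (('blk',(397,235)),('s1',(411.5,206.5)),('s2',(393,207)),('s3',(375,208))):
    a,k=dark(t,uv,5);P=plane(t,[a],58)[0]-[467.3,-210.8,0];print(n,a,k,'tray',.998*P[0]+.063*P[1],-.063*P[0]+.998*P[1])
x=np.zeros((600,800,3),np.uint8);a=cv2.resize(t['pixels'][110:260,165:445,::-1],(800,428),interpolation=3);b=cv2.resize(s['pixels'][150:250,320:440,::-1],(206,172),interpolation=3)
x[:428]=a;x[428:,:206]=b;x[428:,220:700]=cv2.resize(s['pixels'][200:372,150:630,::-1],(480,172));cv2.imwrite('pics/p10.png',x)
E
```

```text
shift -0.1454 -0.0405 0.0255 roll 0.3 | at [489.   47.8 165.5] 93.9 w 59.8 t 35.9
blk [397.  234.8] 10 tray -36.04401893580892 1.172240814541601
s1 [412.  206.5] 16 tray 35.86469264764182 -41.532611806623294
s2 [394.9 206.6] 33 tray 37.47564754607887 3.237983704917431
s3 [377.1 208.1] 22 tray 35.40523129018928 50.04331895605001
```

View pics/p10.png

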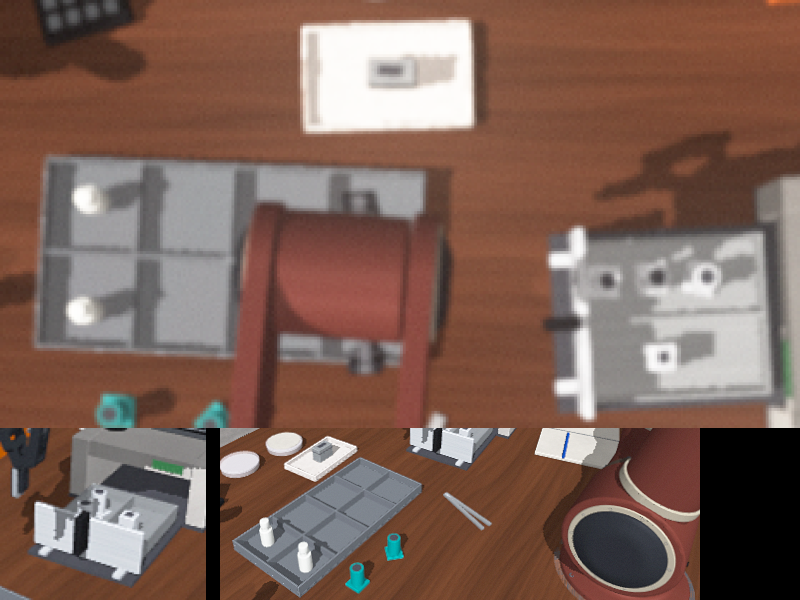

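The last view shows all four parts upright and apart: sleeves at tray y ≈ −42, 3 and 50 in the far lane, the block in the near lane. The cassette is in the clean tray and only the droppers remain in the bin. Next I'll push the tray home.

Call:
move_arm --plan '[[[-0.04,-0.01,0,0,0.3],[-0.08,-0.03,0,0,0.3],[-0.12,-0.04,0,0,0.3],[-0.145,-0.04,0.025,0,0.3],[-0.145,-0.04,0.025,0,0.3],[-0.145,-0.04,0.025,0,0.3],[-0.145,-0.04,0.025,0,0.3]]]'

```text
clock: 36.55
position: [458.5, -105.9, 140.0]
eef_rot: [3.141, -0.0, 1.629]
wrist_force: [-0.0, -0.6, 0.7]
width: 60.0
gripper_force: 0.0
```

```bash
python3 to.py 459.2 -99 55 93.6
```

```text
shift 0.0068 0.0011 0.0850 roll -0.2 | at [ 458.5 -105.9  140. ] 93.4 w 60.0 t 36.5
```

Call:
move_arm --plan '[[[0.006,0.001,0.03,0,0.3],[0.006,0.001,0.06,0,0.3],[0.006,0.001,0.085,0,0.3],[0.006,0.001,0.085,0,0.3],[0.006,0.001,0.085,0,0.5],[0.006,0.001,0.085,0,1],[0.006,0.001,0.085,0,1],[0.006,0.001,0.085,0,1],[0.006,0.001,0.085,0,1],[0.006,0.001,0.085,0,1]]]'

```text
clock: 37.38
position: [459.3, -99.6, 57.3]
eef_rot: [-3.141, 0.001, 1.632]
wrist_force: [-6.7, 0.5, 9.8]
width: 9.5
gripper_force: 58.7
```

Call:
move_arm --plan '[[[-0.005,0,0,0,1],[-0.015,0,0,0,1],[-0.03,0,0,0,1],[-0.045,0,0,0,1],[-0.06,0,0,0,1],[-0.075,0,0,0,1],[-0.09,0,0,0,1],[-0.1,0,0,0,1],[-0.105,0,0,0,1],[-0.105,0,0,0,1]]]'

```text
clock: 38.22
position: [467.0, -206.2, 57.3]
eef_rot: [3.139, 0.004, 1.63]
wrist_force: [-2.1, -2.8, 4.9]
width: 9.4
gripper_force: 58.9
```

Call:
move_arm --plan '[[[-0.01,0,0,0,1],[-0.022,0,0,0,1],[-0.035,0,0,0,1],[-0.048,0,0,0,1],[-0.058,0,0,0,1],[-0.066,0,0,0,1],[-0.074,0,0,0,1],[-0.08,0,0,0,1],[-0.085,0,0,0,1],[-0.085,0,0,0,1]]]'

```text
clock: 39.05
position: [471.6, -271.8, 57.3]
eef_rot: [-3.141, -0.04, 1.63]
wrist_force: [-6.0, 59.3, 39.9]
width: 9.4
gripper_force: 64.6
```

Call:
move_arm --plan '[[[0.015,0,0,0,1],[0.018,0,0,0,1],[0.018,0,0,0,0.3],[0.018,0,0,0,0.3],[0.018,0,0,0,0.3],[0.018,0,-0.03,0,0.3],[0.018,0,-0.06,0,0.3],[0.05,0,-0.06,0,0.6],[0.08,0,-0.06,0,1],[0.08,0,-0.06,0,1]]]'

```text
clock: 39.88
position: [465.2, -205.6, 114.5]
eef_rot: [-3.141, -0.003, 1.633]
wrist_force: [0.1, 0.9, -0.1]
width: 23.8
gripper_force: 0.0
```

```bash
python3 to.py 469 -220 65 93.6;python3 - <<'E'
from m import *
t=snap('top')
g=cv2.cvtColor(t['pixels'],cv2.COLOR_RGB2GRAY);print(g[216:225,398:432])
E
```

```text
shift -0.0146 0.0029 0.0495 roll -0.0 | at [ 465.2 -205.6  114.5] 93.6 w 23.8 t 39.9
[[ 93  95  95  95  95  91  81  72  72  82 102 114 118 115 116 115 114 113
  113 110 108 106 106 101 101 101  97  97  97  94  91  91  91  89]
 [ 95  95  92  93  90  88  78  75  76  87 103 115 117 120 118 117 116 117
  116 114 111 111 110 108 105 102 101 100  97  99  93  93  94  91]
 [ 93  97  95  91  89  83  73  77  75  89 105 117 117 117 119 113 119 119
  118 113 117 113 112 108 109 106 104 102 103  96  96  94  97  95]
 [ 94  96  93  94  84  77  72  74  83  97 113 117 119 116 118 117 118 116
  118 117 112 114 114 110 111 108 105 104 102 101 100  99  95  96]
 [ 97  94  93  91  80  74  77  76  86 106 113 116 120 122 118 119 117 117
  117 119 116 116 114 113 112 113 112 106 106 103 105 100  98  99]
 [ 96  92  91  79  76  73  76  78  84  94 111 116 119 117 119 119 121 117
  120 120 116 115 119 119 116 113 110 111 109 108 105 103 104 100]
 [ 92  94  89  78  75  76  77  78  82  98 110 121 124 121 121 119 119 117
  118 118 118 119 118 119 116 115 110 113 112 110 108 105 108 101]
 [ 93  92  81  76  74  80  74  74  84  99 115 118 122 122 125 122 122 121
  118 119 119 115 117 115 119 115 116 116 117 113 113 105 106 106]
 [ 93  84  77  75  77  73  74  79  85  99 115 122 123 121 121 120 120 122
  120 118 117 119 118 116 117 117 115 116 113 115 113 109 111 107]]
```

Call:
move_arm --plan '[[[-0.006,0.002,0.0,0,1],[-0.006,0.002,0.0,0,1],[-0.006,0.002,0.03,0,1],[-0.006,0.002,0.062,0,1],[-0.006,0.002,0.062,0,1],[-0.015,0.002,0.062,0,1],[-0.025,0.002,0.062,0,1],[-0.034,0.002,0.062,0,1],[-0.04,0.002,0.062,0,1],[-0.04,0.002,0.062,0,1]]]'

```text
clock: 40.77
position: [471.5, -251.2, 54.8]
eef_rot: [3.139, 0.002, 1.63]
wrist_force: [0.3, -0.2, 0.3]
width: -0.3
gripper_force: 0.0
```

Call:
move_arm --plan '[[[-0.003,0,0,0,1],[-0.006,0,0,0,1],[-0.008,0,0,0,1],[-0.008,0,0,0,1],[-0.008,0,0,0,1]]]'

```text
clock: 41.18
position: [470.7, -256.5, 52.7]
eef_rot: [-3.142, -0.0, 1.632]
wrist_force: [0.3, 0.2, 0.0]
width: -0.3
gripper_force: 0.0
```

Call:
move_arm --plan '[[[0.02,0,0,0,1],[0.04,0,-0.04,0,1],[0.06,0,-0.08,0,1],[0.1,0,-0.1,0,1],[0.14,0,-0.1,0,1],[0.18,0,-0.1,0,1],[0.22,0,-0.1,0,1],[0.22,0,-0.1,0,1]]]'

```text
clock: 41.85
position: [456.6, -31.3, 152.8]
eef_rot: [3.141, -0.003, 1.638]
wrist_force: [-0.7, -0.5, 0.4]
width: 0.4
gripper_force: 0.0
```

Run:
```python
from m import *
t=snap('top')
g=cv2.cvtColor(t['pixels'],cv2.COLOR_RGB2GRAY);print(g[214:226,404:440])
h=cv2.cvtColor(t['pixels'],cv2.COLOR_RGB2HSV);print(g[230:246:5,404:440])
o=cv2.cvtColor(cv2.imread('pics/top0.png'),cv2.COLOR_BGR2GRAY);print(o[230:246:5,404:440])
```

```text
[[104 102 104 106 104 105 103 104 104  96  89  85  79  79  73  74  75  74
   75  77  75  74  74  72  90 118 146 185 216 232 243 247 238 206 194 191]
 [105 106 104 110 103 106 104 104 106 102 101  99  99  95  88  83  74  76
   74  75  76  74  73  77  88 110 137 160 188 215 235 244 239 206 194 189]
 [103 106 105 108 106 105 104 105 109 106 105 104 107 102  98  94  91  84
   81  79  73  71  73  74  84 100 114 127 143 161 192 223 227 203 190 190]
 [106 106 108 108 103 106 107 106 108 107 108 108 105 107 107 102  94  89
   85  75  72  64  67  69  71  79  88  92  97 104 132 172 193 189 185 188]
 [105 108 107 108 107 109 108 107 109 108 105 111 106 106 102  95  82  73
   70  63  63  61  61  62  63  63  66  69  67  70  90 135 171 180 182 192]
 [106 105 107 105 107 107 103 105 109 102 109 108 108 107 105  89  68  53
   54  56  59  56  60  59  59  64  59  61  58  57  73 120 165 180 187 203]
 [106 106 109 107 106 105 105 109 107 106 105 108 105 106 102  89  66  50
   53  51  60  59  62  58  63  62  57  60  64  63  80 127 174 187 193 206]
 [108 106 103 106 107 109 108 107 105 106 107 107 103 106
[... 1182 characters left out ...]
194 188 183 177 178 175 172
  160 152 154 154 149 142 135 144 181 218 229 229 230 236 243 246 234 180]]
[[103 100 100  99 101 103 102 101 102 101 105 101 104 104 103 105 102 105
  103 106 150 201 220 221 224 235 245 246 232 177 134 133 134 134 131 142]
 [100  98 100 101 100 101 101 101 100  97 104 103 102 103  98 102 100 103
  101 103 134 188 214 219 223 227 238 242 232 180 139 130 131 131 127 131]
 [147 151 162 169 174 172 170 171 175 176 179 185 192 194 195 198 201 206
  213 215 219 225 223 220 222 222 233 244 241 210 158 136 132 130 132 131]
 [222 218 213 205 205 199 199 196 192 184 182 180 178 174 168 167 166 161
  152 147 147 172 206 220 221 226 237 246 246 226 167 131 127 127 126 128]]
```

```bash
python3 to.py 470 -235 60 93.6 471 -258 55 93.6
```

```text
shift -0.2019 -0.0004 0.0927 roll 0.2 | at [456.9 -33.6 152.7] 93.8 w -0.4 t 41.9
shift -0.2249 -0.0009 0.0977 roll 0.2 | at [456.9 -33.6 152.7] 93.8 w -0.4 t 41.9
```

Call:
move_arm --plan '[[[-0.04,0,0,0,1],[-0.08,0,0.02,0,1],[-0.12,0,0.05,0,1],[-0.16,0,0.08,0,1],[-0.195,0,0.098,0,1],[-0.205,0,0.098,0,1],[-0.215,0,0.098,0,1],[-0.22,0,0.098,0,1],[-0.225,0,0.098,0,1],[-0.225,0,0.098,0,1]]]'

```text
clock: 42.73
position: [471.7, -262.3, 55.9]
eef_rot: [3.14, 0.001, 1.631]
wrist_force: [-0.9, 0.4, 0.2]
width: 0.2
gripper_force: 0.0
```

Call:
move_arm --plan '[[[-0.002,0,0,0,1],[-0.004,0,0,0,1],[-0.004,0,0,0,1],[-0.004,0,0,0,1]]]'

```text
clock: 43.07
position: [471.6, -265.1, 55.1]
eef_rot: [3.141, 0.0, 1.632]
wrist_force: [0.5, 0.0, 0.3]
width: -0.2
gripper_force: 0.0
```

Run:
```python
from m import *
t=snap('top');s=snap('side')
g=cv2.cvtColor(t['pixels'],cv2.COLOR_RGB2GRAY);print(g[232:250:4,420:442]);print(g[192:206:4,420:442])
p=arm.get_obs()['position']
print(proj(s,[p,p+[0,0,12],(469,-264,90),(470,-281,90),(469,-264,30)]))
gs=cv2.cvtColor(s['pixels'],cv2.COLOR_RGB2GRAY);print(gs[160:206:2,376:412])
```

```text
[[ 59  65  97 126 129 103  80  68  63  63  61  64  64  65  64  81  93 105
  107 107 109 110]
 [ 56  52  49  57  58  64  68  77  85  82  78  81  92  96  92  86  81  73
   77  83  96 101]
 [134  84  64  67  76 102 114 125 119 103  87 131 193 220 228 237 245 244
  214 140  83  68]
 [217 148  85  66  76  97 118 130 122  98  79  98 159 206 224 233 241 243
  225 168 137 165]
 [ 95  93  96  95  95  98  95  93  96 109 149 198 220 222 224 228 237 243
  232 182 143 169]]
[[101  99 101 100  95  86  78  85  79  72  67  78 112 126 102  80  61  64
   59  55  57  64]
 [ 80  57  57  58  53  55  54  53  67  95 126 131 109  87  76  74  72  72
   70  68  69  62]
 [ 62  55  57  59  58  64  94 128 141 128  95  84  78  78  80  81  76  81
   76  66  66  71]
 [ 59  65  77 111 148 156 133 102  86  80  80  79  79  79  79  76  71  68
   72  78  84  78]]
[[391.3 188. ]
 [391.6 184.1]
 [392.9 176.7]
 [395.5 174.4]
 [391.2 196.5]]
[[159 100  61  47  48  49  50  51  44  47  49  51  48  49  40  40  39  45
   47  48  52  42  35  39  34  52 124 136 138 137 138 107  61  46  45  48]
 [210 165  98  61  48  45  47  50  5
[... 2542 characters left out ...]
  81  79  79  63  95 110  96
   94 116 116 204 227 218 217 213 213 216 215 212 214 215 214 216 216 219]
 [ 79  81  82  85  83  84  79  83  83  81  82  83  82  84  84  83  88  64
   57  54  49  69  61 122 207 237 224 215 219 220 218 216 213 213 215 214]
 [ 83  86  86  83  82  82  83  82  85  84  85  82  85  87  85  86  84  88
   84  81  83  85  83  83  81  79  77  77  57  47 111 158 221 222 213 219]
 [ 86  81  86  81  82  82  84  85  85  85  85  85  83  85  84  84  85  78
   84  84  83  85  80  83  83  84  84  81  82  83  82  79  80  80  76  72]
 [ 82  83  82  82  85  84  81  82  85  83  84  85  86  86  85  85  84  84
   85  84  85  82  82  85  84  82  82  83  80  85  82  81  82  79  80  77]]
```

Call:
move_arm --plan '[[[-0.002,0,0,0,1],[-0.004,0,0,0,1],[-0.005,0,0,0,1],[-0.005,0,0,0,1]]]'

```text
clock: 43.5
position: [471.3, -265.6, 54.8]
eef_rot: [-3.14, -0.011, 1.631]
wrist_force: [-2.3, 17.0, 10.1]
width: -0.1
gripper_force: 8.6
```

Run:
```python
from m import *
o=arm.get_obs();print(o['position'],o['wrist_force'],o['eef_rot'])
t=snap('top');g=cv2.cvtColor(t['pixels'],cv2.COLOR_RGB2GRAY);print(g[244:252:2,426:436])
```

```text
[ 471.3 -265.6   54.8] [-2.3 17.  10.1] [-3.1 -0.   1.6]
[[103 121 124 110  88  84 117 177 213 229]
 [ 94 101 101 100 118 158 191 209 222 227]
 [ 94  98  91 105 142 190 215 221 223 229]
 [ 94  95  95 102 132 176 210 219 221 229]]
```

Contact force rose to 17 N with no further movement, and in the picture the panel is flush with the machine, so the tray is home. The button is next.

Call:
move_arm --plan '[[[0.02,0,0,0,1],[0.03,0,-0.03,0,1],[0.03,0,-0.07,0,1],[0.03,0,-0.11,0,1],[0,0.03,-0.13,0,1],[-0.03,0.06,-0.13,0,1],[-0.06,0.08,-0.13,0,1],[-0.1,0.08,-0.13,0,1],[-0.11,0.08,-0.13,0,1],[-0.11,0.08,-0.13,0,1]]]'

```text
clock: 44.38
position: [557.8, -378.1, 184.0]
eef_rot: [-3.141, -0.0, 1.629]
wrist_force: [-0.3, -0.2, -0.5]
width: 0.1
gripper_force: 0.0
```

```bash
python3 to.py 554.5 -384 125 93.6;python3 - <<'E'
from m import *
t=snap('top')
g=cv2.cvtColor(t['pixels'],cv2.COLOR_RGB2GRAY);print(g[216:224,412:440]);print(g[244:252:2,426:442])
E
```

```text
shift -0.0057 -0.0036 0.0590 roll -0.3 | at [ 557.8 -378.1  184. ] 93.3 w 0.1 t 44.4
[[ 99  99 100 102 104 101 100 102 104 101 101 103  99  95  98  96  90 106
  116 121 130 153 184 215 224 205 192 209]
 [104 103 102  99 104 103 102  99  98  93  92  91  84  85  86  80  76  82
   86  88  89  99 123 165 191 187 188 208]
 [104  99 100 102 100  98  97  89  81  75  73  72  70  70  69  66  63  63
   65  62  66  67  82 127 157 168 179 211]
 [103 102 103 103 102 103  99  84  69  56  53  55  55  56  59  55  58  57
   55  57  55  53  66 110 152 164 173 207]
 [101  99 101  99 102 104  99  88  68  52  50  51  53  57  60  57  58  56
   58  59  56  61  74 117 158 173 177 205]
 [102 102  99 100 101  99  98  91  74  58  58  53  62  58  63  59  64  73
   81  91 100 105 133 171 199 200 188 204]
 [101 100 101 104  99 101  98  99  87  75  73  67  67  70  77  77  83 109
  140 156 165 175 202 233 237 223 193 202]
 [101  96 101  97 102  97 102 100  96  92  92  88  88  86  92  91 104 144
  189 205 208 213 231 243 243 230 193 198]]
[[205 198 191 193 201 217 218 207 184 142 100  76  75  72  73  74]
 [ 98  96  98 106 142 178 176 145 101  75  71  74  72  76  76  76]
 [ 92  95  95  93 105 109  92  78  69  74  71  70  74  75  76  75]
 [ 95  93  90  82  75  72  67  68  69  73  72  72  73  73  77  73]]
```

Call:
move_arm --plan '[[[-0.005,-0.003,0.02,0,1],[-0.005,-0.003,0.04,0,1],[-0.005,-0.003,0.055,0,1],[-0.005,-0.003,0.062,0,1],[-0.005,-0.003,0.062,0,1]]]'

```text
clock: 44.85
position: [554.1, -378.5, 119.9]
eef_rot: [-3.138, -0.004, 1.632]
wrist_force: [0.2, 0.8, -0.8]
width: -0.3
gripper_force: 0.0
```

Call:
move_arm --plan '[[[0,0,0.004,0,1],[0,0,0.007,0,1],[0,0,0.007,0,1]]]'

```text
clock: 45.1
position: [555.7, -380.7, 116.3]
eef_rot: [3.141, 0.001, 1.632]
wrist_force: [-0.8, 0.3, -0.1]
width: 0.1
gripper_force: 0.0
```

Call:
move_arm --plan '[[[-0.002,0,0.002,0,1],[-0.002,0,0.004,0,1],[-0.002,0,0.006,0,1],[-0.002,0,0.006,0,1]]]'

```text
clock: 45.43
position: [556.1, -383.4, 110.5]
eef_rot: [3.14, 0.002, 1.631]
wrist_force: [0.6, -1.1, 2.9]
width: 0.2
gripper_force: 1.5
```

Call:
move_arm --plan '[[[0,0,0.002,0,1],[0,0,0.004,0,1],[0,0,0.004,0,1],[0,0,0.004,0,1]]]'

```text
clock: 45.77
position: [556.1, -383.4, 107.5]
eef_rot: [3.14, 0.002, 1.631]
wrist_force: [-1.1, -0.0, 7.7]
width: 0.1
gripper_force: 3.7
```

Call:
move_arm --plan '[[[0,0,0.002,0,1],[0,0,0.004,0,1],[0,0,0.004,0,1],[0,0,0.004,0,1]]]'

```text
clock: 46.1
position: [556.3, -383.5, 107.3]
eef_rot: [3.14, 0.002, 1.632]
wrist_force: [-7.4, 5.1, 21.0]
width: -0.0
gripper_force: 10.3
```

Call:
move_arm --plan '[[[0,0,-0.01,0,1],[0,0,-0.04,0,1],[0,0,-0.08,0,1],[0.04,-0.04,-0.1,0,1],[0.08,-0.08,-0.1,0,1],[0.12,-0.12,-0.1,0,1],[0.16,-0.16,-0.1,0,1],[0.2,-0.19,-0.1,0,1],[0.24,-0.19,-0.1,0,1],[0.24,-0.19,-0.1,0,1]]]'

```text
clock: 46.93
position: [359.6, -170.6, 200.3]
eef_rot: [-3.14, -0.002, 1.63]
wrist_force: [-0.7, 0.9, 1.1]
width: 0.1
gripper_force: 0.0
```

Run:
```python
from m import *
t=snap('top');s=snap('side')
o=arm.get_obs();print(o['position'],o['clock'])
g=cv2.cvtColor(t['pixels'],cv2.COLOR_RGB2GRAY);print(g[218:222,414:440]);print(g[244:252:2,426:442])
a=cv2.cvtColor(cv2.imread('pics/top3.png'),cv2.COLOR_BGR2GRAY)
for (u,v) in ((196,179),(195,217)):
    b=g[v-14:v+15,u-14:u+15];x=a[v-14:v+15,u-14:u+15];print(np.abs(b.astype(int)-x).mean())
c,n=dark(t,(303,134),6);print('cassette mark',c,n,plane(t,[c],40))
```

```text
[ 358.8 -168.2  200.1] 47.0333
[[104 108 108 107 105  99  87  79  77  80  73  75  76  73  71  71  72  75
   76  76  94 135 166 175 185 215]
 [108 106 105 104 105  93  76  63  59  62  63  69  64  67  66  67  63  63
   64  64  77 117 158 168 186 214]
 [107 106 107 106 106  92  71  63  65  57  63  63  64  64  63  66  68  69
   70  69  82 127 167 178 184 212]
 [107 104 108 106 106  99  81  67  63  63  66  65  70  68  71  82  91 100
  106 115 139 180 206 207 195 211]]
[[214 204 203 200 210 220 225 225 226 231 240 244 232 176 136 131]
 [104 102 103 117 154 198 221 225 225 228 238 245 236 189 141 127]
 [103 103 101 111 147 195 220 227 225 229 240 247 242 205 150 131]
 [101 102 100 109 136 183 213 222 224 232 242 249 244 214 162 142]]
3.0249702734839476
3.1046373365041617
cassette mark [301.2 134. ] 43 [[692.3  44.9  40. ]]
```

The camera estimate of the tray position is borderline, so I'll push again higher up, where the gripper body clears the roof, and then press the button once more.

```bash
python3 - <<'E'
from m import *
t=snap('top')
g=cv2.cvtColor(t['pixels'],cv2.COLOR_RGB2GRAY)
for r in (200,206,236,241,248): print(r,g[r,426:450],plane(t,[(430.5,r)],78)[0])
print(plane(t,[(419.6,219.5)],90))
E
python3 to.py 470 -235 120 93.6 470 -235 72 93.6
```

```text
200 [190 188 207 224 229 227 227 236 245 242 221 204 215 230 238 241 242 242
 241 242 242 243 242 244] [ 522.9 -294.2   78. ]
206 [108 122 171 216 229 228 230 238 248 248 235 206 208 228 236 241 243 243
 243 243 243 243 242 243] [ 507.4 -294.4   78. ]
236 [101 104 106 133 177 215 224 224 230 240 248 246 221 164 150 196 229 230
 213 183 169 167 165 168] [ 430.4 -295.6   78. ]
241 [246 247 247 244 237 229 225 223 226 234 244 244 231 174 146 171 208 219
 205 180 171 167 171 165] [ 417.6 -295.8   78. ]
248 [102 101 100 108 145 192 220 226 225 229 238 240 226 171 131 125 138 155
 164 168 167 166 165 165] [ 399.7 -296.1   78. ]
[[ 472.1 -264.2   90. ]]
shift -0.0715 0.1055 0.0808 roll -0.0 | at [ 360.2 -170.2  200.8] 93.6 w 0.1 t 47.1
shift -0.0715 0.1055 0.1288 roll -0.0 | at [ 360.2 -170.2  200.8] 93.6 w 0.1 t 47.1
```

Call:
move_arm --plan '[[[-0.02,0.04,0.02,0,1],[-0.04,0.08,0.05,0,1],[-0.06,0.107,0.08,0,1],[-0.07,0.107,0.11,0,1],[-0.07,0.107,0.129,0,1],[-0.075,0.107,0.129,0,1],[-0.085,0.107,0.129,0,1],[-0.092,0.107,0.129,0,1],[-0.098,0.107,0.129,0,1],[-0.098,0.107,0.129,0,1]]]'

```text
clock: 47.92
position: [475.6, -266.0, 75.5]
eef_rot: [3.138, 0.003, 1.63]
wrist_force: [0.1, -0.1, 0.3]
width: -0.1
gripper_force: 0.0
```

Call:
move_arm --plan '[[[-0.002,0,0,0,1],[-0.004,0,0,0,1],[-0.006,0,0,0,1],[-0.006,0,0,0,1],[-0.006,0,0,0,1]]]'

```text
clock: 48.33
position: [474.6, -269.5, 72.8]
eef_rot: [3.141, 0.0, 1.631]
wrist_force: [0.4, 0.1, -0.1]
width: -0.0
gripper_force: 0.0
```

Call:
move_arm --plan '[[[-0.002,0.001,0.004,0,1],[-0.004,0.001,0.004,0,1],[-0.006,0.001,0.004,0,1],[-0.006,0.001,0.004,0,1],[-0.006,0.001,0.004,0,1]]]'

```text
clock: 48.75
position: [476.7, -275.2, 69.5]
eef_rot: [3.14, -0.001, 1.632]
wrist_force: [0.1, 3.2, 5.5]
width: -0.1
gripper_force: 2.6
```

Run:
```python
from m import *
t=snap('top')
g=cv2.cvtColor(t['pixels'],cv2.COLOR_RGB2GRAY)
for r in (200,206,236,241,248): print(r,g[r,426:450])
```

```text
200 [ 57  56  60  63  76 113 150 158 129 102  85  80  83  84  79  78  81  77
  70  68  71  74  75  76]
206 [129 156 154 127  97  84  79  79  80  83  82  80  79  79  71  70  76  85
  96  94  95  90  91  92]
236 [ 72  91  95  96  92  89  99 114 111 101 116 164 176 146 132 170 198 188
 151 115  90  83  92  97]
241 [191 111  64  62  78 106 123 125 108  80  75 111 135 132 138 175 221 237
 239 239 239 239 233 209]
248 [ 91  97  95 103 141 189 217 223 224 228 239 245 239 204 157 171 211 232
 237 237 238 238 238 224]
```

Call:
move_arm --plan '[[[0,0,-0.04,0,1],[0,0,-0.08,0,1],[0.04,-0.03,-0.12,0,1],[0.08,-0.07,-0.13,0,1],[0.12,-0.11,-0.13,0,1],[0.14,-0.12,-0.13,0,1],[0.14,-0.12,-0.13,0,1],[0.14,-0.12,-0.13,0,1]]]'

```text
clock: 49.47
position: [345.8, -140.4, 198.9]
eef_rot: [3.14, 0.001, 1.634]
wrist_force: [0.7, -0.4, 0.0]
width: 0.1
gripper_force: 0.0
```

Run:
```python
from m import *
t=snap('top')
g=cv2.cvtColor(t['pixels'],cv2.COLOR_RGB2GRAY)
for r in (206,236,248): print(r,g[r,426:442])
# fin end bottom (z=30) -> slide travel since the tray was out
for n,c in (('start',(414.3,220.1)),('out',(350.3,222.9)),('now',(419.6,219.5))): print(n,plane(t,[c],30)[0])
# front face z=112 edge vs panel
h=cv2.cvtColor(t['pixels'],cv2.COLOR_RGB2HSV);m=((h[...,0]>45)&(h[...,0]<80)&(h[...,1]>110)).astype(np.uint8)[175:203,455:485]
q=cv2.moments(m,True);print('btn',q['m10']/q['m00']+455,q['m01']/q['m00']+175)
print(g[219,414:424],arm.get_obs()['wrist_force'])
```

```text
206 [104 119 170 215 228 227 228 239 248 247 233 204 209 227 234 240]
236 [102 101 104 133 179 214 223 222 228 239 247 245 221 159 129 139]
248 [103 101  98 109 143 193 218 216 194 154 147 167 169 155 127 124]
start [ 470.5 -261.8   30. ]
out [459.3 -91.2  30. ]
now [ 472.4 -276.    30. ]
btn 469.7738095238095 187.53571428571428
[103 105 102  99 100  90  75  62  62  64] [ 1.1 -0.3  0.9]
```

```bash
python3 -c "
from bench import ticket
print(ticket.finish_job())"
```

```text
the job is handed in; nothing more can be done
None
```

The job is handed in with no verdict returned: the one cassette is in the clean tray, the block is in the near lane, the three sleeves are in the far lane, the droppers are untouched, and the start button was pressed and released. I judge the tray to be home from a 17 N push that did not move it and from the camera view, but a first push stalled at about 59 N on the wrist, and if that was the gripper's body on the steriliser it may have broken the 40 N rule.

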